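# Clear the slant rest and hold the angle gauge at its mark

### The job

With the orange scraper block, wipe the three white chips off the deck of the slant rest into its blue trough without touching them with the gripper, then stand or lay the scraper back on the bench. Take the angle gauge by its black handle, set the middle of its foot across the high ridge of the brass stud so that the springy stud gives a little but does not reach its stop, and rock the gauge sideways until its swinging pointer settles on the red mark, which stays as set. Finish while still holding it there, pressed lightly on the stud and pointer at rest on the mark, and leave the bottles, jar, tip rack and glass cylinder alone.

Things in the scene. Friction and masses are not known exactly. Their poses are not given: they have to be found in the camera images.
- rest: Slant rest, fixed on the bench: dark steel deck 120 mm (its x) by 240 mm (its y), top 20 mm above the bench; aluminium lips 6 mm wide, 8 mm high along both long sides (108 mm free between). Origin: centre of the deck's underside, at bench height. The blue trough joins its -y end; near its +y end (y +58 to +108, x -20 to +20 mm) stands the brass stud in a grey collar.
- trough (a point): Middle of the floor of the blue catch trough at the rest's -y end: rest y -120 (the deck's end) to -205 mm, 112 mm wide inside, floor 4 mm and walls 14 mm above the bench, lower than the deck, so chips pushed over the deck's end fall in.
- crown (a point): Middle of the top line of the stud's high ridge (8 mm radius, 34 mm long, along the rest's x), at rest x 0, y +76 mm, 70 mm above the bench when the stud is free. A second ridge, 10 mm lower and 23 mm towards the rest's +y, makes the stud uneven; it is not needed.
- stud (a joint): How far the stud is pressed down, m: 0 free, 0.008 at its stop. It is sprung: about 0.5 N to start, then 1 N more per mm.
- gauge_grip (a point): Loose angle gauge, 300 g, 148 mm tall, standing on the bench, white dial facing roughly +x. Axes: x out of the dial, y along the foot, z up. This point: middle of the black handle on top (26 mm thick in x, 36 mm wide in y, 94 to 148 mm above the foot's underside), 122 mm above the underside. Below the handle is the dial plate, 96 mm wide.
- gauge_foot (a point): Centre of the flat underside of the gauge's foot; the foot is 34 mm (gauge x) by 100 mm (gauge y) by 10 mm. Same axes as gauge_grip.
- pointer (a joint): Angle of the gauge's black pointer on the dial, rad: 0 when it points straight at the foot. It is a lightly damped pendulum and always hangs plumb once settled (under 1 s), so it reads the gauge's sideways lean: positive when the top of the gauge leans towards the gauge's -y.
- mark (a joint): Angle of the red mark on the dial, rad, same axis, zero and sign as the pointer (a positive mark lies on the gauge's -y side). It is stiff and stays where it is set; do not turn it.
- pointer_tip (a point): Tip of the pointer, 54 mm from its pivot, which is 84 mm above the foot's underside, 13.5 mm in front of the gauge's middle.
- mark_tip (a point): Point of the red mark, also 54 mm from the same pivot: on the mark means that the two tips meet.
- scraper_mid (a point): Centre of the loose orange scraper block standing on its black rubber edge on the bench: 90 mm long (its x), 22 mm thick (its y), 60 mm tall (z); 150 g. This point is 30 mm above its lower edge. It can be gripped across its 22 mm thickness from above.
- chip0_mid (a point): Centre of a loose white ceramic chip, about 22 mm across and 8 mm thick, 10 g, lying on the deck between the stud and the trough (rest y -95 to -30 mm).
- chip1_mid (a point): Centre of a loose white ceramic chip, about 22 mm across and 8 mm thick, 10 g, lying on the deck between the stud and the trough (rest y -95 to -30 mm).
- chip2_mid (a point): Centre of a loose white ceramic chip, about 22 mm across and 8 mm thick, 10 g, lying on the deck between the stud and the trough (rest y -95 to -30 mm).
- drop_yellow: Bystander: yellow-capped dropper bottle, loose, origin at the centre of its underside. 30 mm across, 78 mm tall.
- drop_blue: Bystander: blue-capped dropper bottle, loose, origin at the centre of its underside. 30 mm across, 78 mm tall.
- drop_red: Bystander: red-capped dropper bottle, loose, origin at the centre of its underside. 30 mm across, 78 mm tall.
- jar: Bystander: amber jar, loose, origin at the centre of its underside. 48 mm across, 60 mm tall.
- tip_rack: Bystander: pipette tip rack, loose, origin at the centre of its underside. 90 x 125 mm, 79 mm tall.
- cylinder: Bystander: glass measuring cylinder, loose, origin at the centre of its underside. 188 mm tall, foot 70 mm across.
Mind the look-alikes: they are no part of the job. Of the things shaped like the part that bears scraper_mid, the orange one is meant.

How it is judged:
By the outcome, as a careful person would: the job done as asked, in the order asked, and still so for the second after the job is handed in, while the arm keeps its last pose, push and grip.
It also fails if it takes over 67 s, if anything falls off the work surface, if the arm or the gripper's body presses on something with over 40 N, if the wrist force passes 120 N, or if a joint passes its speed limit or range.

### The arm

A 6-joint arm with a two-finger parallel gripper is mounted at the origin on the work surface. World frame = base frame: x ahead of the robot, y to its left, z up, the work surface at z = 0. Lengths are in mm, angles in rad, forces in N, time in s.
With the tool pointing down it reaches from about 425 to 1125 mm from the base axis. Payload 14.9 kg.
Tool frame: the origin (TCP) lies midway between the tips of the shut fingers; the grasp point (between the pads) lies 19 mm behind it; z points along the fingers, y is the line along which they close (so a half turn about z gives the same grasp; the last joint's range is limited). The gripper opens to 91 mm and grips with 3 to 60 N. Pads are 32 mm wide; open, the fingers measure 118 mm over their backs; the gripper's body (76 mm by 178 mm) begins 60 mm behind the grasp point.
Start: joints at [1.186, 0.379, 1.734, -0, 1.028, -0.033], TCP at [241.219, 657.139, 213.932] pointing down, gripper open.
Joint ranges: [-2.77, 2.77], [-0.74, 2.19], [0, 2.66], [-1.06, 4.2], [0.31, 2.87], [-3.08, 3.08]. Speed limits (rad/s): [1.89, 1.89, 2.39, 3.14, 3.14, 3.14].

### API

Orientations are given as a rotation vector (axis times angle).
In Python, from cell import arm gives the robot as it stands. The module is installed in compiled form; this text tells all that it offers.
- The arm moves only by the tool jog_arm, never from a script. Its argument "rows" is a list of rows, each a list of 7 numbers: the shift along the tool's x, y, z in mm, then the turn, a rotation vector about the tool's x, y, z in rad, then the opening, from 0 (shut) to 1 (fully open). In form: [[x, y, z, wx, wy, wz, gripper], ...]. A call has 1 to 8 rows; each row is the pose to reach, as a shift and turn from the pose commanded when the call began, along the tool's axes at that moment; what a row does not reach only later rows make up. A row lasts 1/8 s, in which the tool goes at most 62.5 mm and 10.7 degrees, less where a joint would pass 70% of its speed; a pose out of reach is approached as far as the arm can. A call with a gripper value outside its range is refused whole. The fingers move at their own pace and stop on an object; the grip force is fixed at half the most. Time passes only in rows, so rows that repeat a pose let the fingers close. It gives the time, the measured TCP pose, the force, the opening and the grip force at its end, in the units of the state.
- arm.sense(): the state, without advancing time (a new reading comes with each control period).
- arm.get_image(name): name is "scene" or "top"; returns a dict with "pixels" (420x560x3 uint8, red, green, blue), "intrinsics" (3x3 intrinsics, pixels), "distortion" ([k1, k2, p1, p2, k3] as OpenCV has them; the pictures are not rectified), "cam_to_world" (4x4, takes a point from camera to world coordinates). Camera axes: x right, y up, looking along -z (the intrinsics and any distortion apply to the point x, -y, -z); pixel columns grow to the right and rows downward; lengths in mm; the calibration is good to about 2 mm. A picture is of the moment at which its call begins. There is no depth.
- arm.hand_in(): hands the job in; it is judged then, once.
The state is a dict: "time": time; "joint_positions": joint angles; "joint_vel": joint speeds; "joint_efforts": joint torques, N m; "tool_pos": TCP position; "tcp_rot": TCP orientation; "force": force on the tool from outside, world axes, zero at the start; "torque": the same for the moment, N m; "finger_gap": finger opening in mm; "grip_force": force on a finger pad.
Only numpy, scipy, OpenCV 4.12 (cv2) and the standard library are available. Lean on these libraries where they do the work, as an engineer would, in place of code of your own. Each camera call takes 0.05 s, during which the arm holds its last target. There are 200 camera calls.

## Working session

There is one attempt and no reset: what is moved stays moved. The work goes in short steps, Python scripts to look and compute and a tool call to move; the robot and the scene stay as the last step left them, time stands still between calls to the robot, and variables do not carry over. Pictures are saved under pics/ and viewed, at most 10 in all, crops included, and the job is handed in when it is done.

Besides the shell and the picture viewer there is one more tool, called after "Call:" as name([rows], argument=value, ...), one row to a line, values as JSON. jog_arm: Moves the arm, as the interface text tells. Its arguments: {"type":"object","properties":{"rows":{"type":"array","items":{"type":"array","items":{"type":"number"}}}},"required":["rows"]}

```bash
mkdir -p pics; cat > h.py <<'E'
from cell import arm
import numpy as np, cv2
from scipy.spatial.transform import Rotation as R
def snap(n,f=None):
    d=arm.get_image(n)
    if f: cv2.imwrite('pics/'+f,d['pixels'][:,:,::-1])
    return d
def ray(d,u,v):
    p=cv2.undistortPoints(np.array([[[u,v]]],float),np.array(d['intrinsics']),np.array(d['distortion']))[0,0]
    T=np.array(d['cam_to_world']); return T[:3,3],T[:3,:3]@np.array([p[0],-p[1],-1])
def atz(d,u,v,z):
    o,r=ray(d,u,v); return o+r*(z-o[2])/r[2]
def proj(d,P):
    T=np.array(d['cam_to_world']); c=(np.atleast_2d(P)-T[:3,3])@T[:3,:3]; c=c*[1,-1,-1]
    return cv2.projectPoints(c,np.zeros(3),np.zeros(3),np.array(d['intrinsics']),np.array(d['distortion']))[0][:,0]
E
python3 - <<'E'
from h import *
import pickle
D={n:snap(n) for n in('top','scene')}
pickle.dump(D,open('d0.pkl','wb'))
for n in D: 
    print(n,D[n]['cam_to_world'],D[n]['intrinsics'])
    cv2.imwrite(f'pics/{n}0.png',cv2.resize(D[n]['pixels'][:,:,::-1],(800,600),interpolation=cv2.INTER_CUBIC))
print(arm.sense())
E
```

```text
top [[-1.12680131e-02  9.83227939e-01 -1.82032559e-01  2.30706572e+02]
 [-9.99773401e-01 -7.78992107e-03  1.98106963e-02  7.89172498e+01]
 [ 1.80604108e-02  1.82214538e-01  9.83092917e-01  1.47965947e+03]
 [ 0.00000000e+00  0.00000000e+00  0.00000000e+00  1.00000000e+00]] [[420.83495843   0.         275.25327736]
 [  0.         420.83495843 208.4748512 ]
 [  0.           0.           1.        ]]
scene [[ 8.86651845e-01 -3.16459342e-01  3.37197258e-01  8.64398696e+02]
 [ 4.62276486e-01  6.25794539e-01 -6.28236934e-01 -6.87689332e+02]
 [-1.22047557e-02  7.12905800e-01  7.01153596e-01  9.01661404e+02]
 [ 0.00000000e+00  0.00000000e+00  0.00000000e+00  1.00000000e+00]] [[407.91148494   0.         281.19141334]
 [  0.         407.91148494 201.35926229]
 [  0.           0.           1.        ]]
{'time': 0.1, 'joint_positions': array([ 1.18573520e+00,  3.79345508e-01,  1.73472440e+00, -6.36230705e-06,
        1.02852809e+00, -3.33169449e-02]), 'joint_vel': array([ 0.00024257, -0.00052497, -0.00166825,  0.00083412,  0.00094166,
       -0.0005667 ]), 'joint_efforts': array([ 1.33239519e-03, -7.65049124e+01, -4.35290515e+01,  6.53696177e-02,
        3.98539240e-02,  1.93096355e-05]), 'tool_pos': array([241.0559723 , 656.79692975, 213.36027715]), 'tcp_rot': array([-5.49633806e-01, -3.09293169e+00,  1.54643228e-03]), 'force': array([-0.8884106 ,  0.99256266, -0.2147809 ]), 'torque': array([ 0.00609142,  0.01599117, -0.03024222]), 'grip_force': 0.0, 'finger_gap': 91.14648943987595}
```

View pics/top0.png

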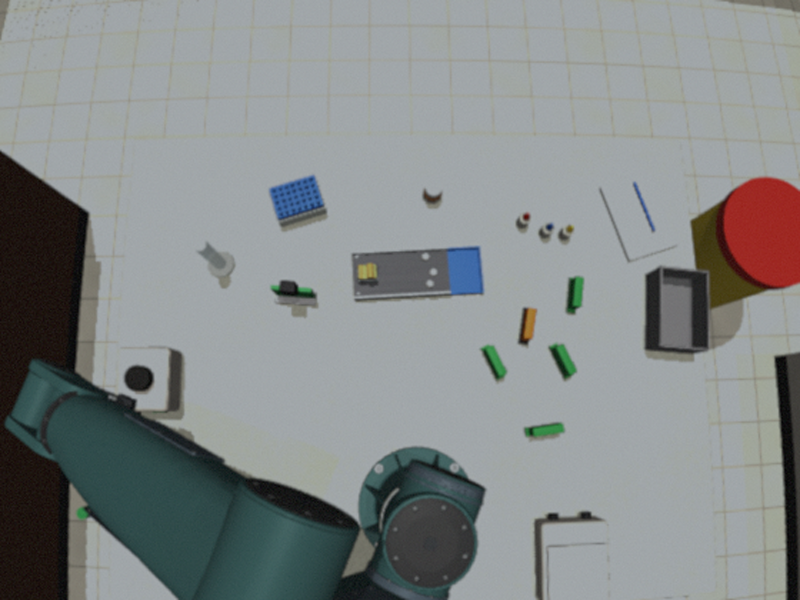

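View pics/scene0.png

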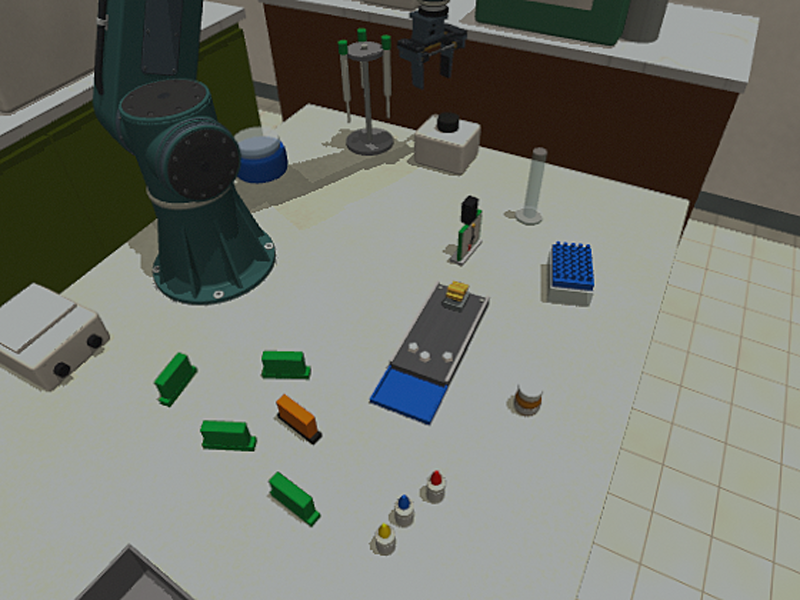

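Candidates for the scraper (scene 800x600 view): green blocks at (175,378), (285,364), (228,435), (293,498), and the orange one at (298,418), which in the top view is at (528,325). Only the orange one fits. The rest is at (352–482, 247–300) in the top view with its trough on the right, the gauge at (293,292). I'll confirm all of this in one enlarged composite.

```bash
python3 - <<'E'
from h import *
import pickle
D=pickle.load(open('d0.pkl','rb'))
def crop(n,x,y,w,h,s): 
    return cv2.resize(D[n]['pixels'][y:y+h,x:x+w,::-1],(w*s,h*s),interpolation=cv2.INTER_CUBIC)
a=crop('top',240,165,100,50,8)[:, :800]          # 800x400
a=np.zeros((600,800,3),np.uint8)
a[:300,:800]=crop('top',180,160,160,60,5)
a[300:,:300]=crop('top',345,205,50,50,6)
a[300:,300:550]=crop('scene',305,135,50,60,5)[:300]
a[300:,550:]=crop('scene',185,268,50,60,5)
cv2.imwrite('pics/c1.png',a)
E
```

```text
(no output)
```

View pics/c1.png

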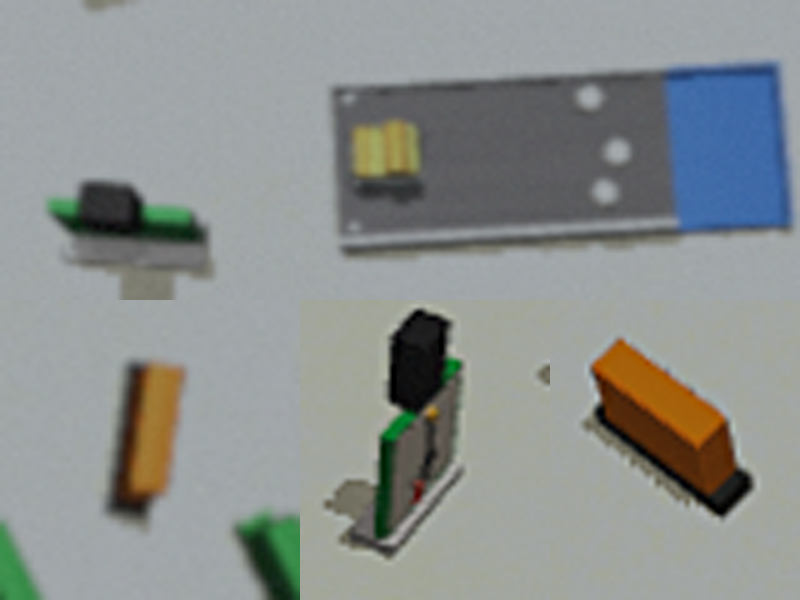

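Confirmed: the orange block is at composite (155,430) and (660,420). The chips are at (590,97), (617,152) and (604,191), the stud's high ridge at (403,148), and the gauge handle at (110,203) and (420,360). The red mark is near (418,490), on the gauge's -y side. Next I fit the poses.

```bash
cat > fit.py <<'E'
from h import *
import pickle
from scipy.optimize import least_squares
D=pickle.load(open('d0.pkl','rb'))
T={'R':('top',180,160,5,0,0),'S':('top',345,205,6,0,300),'G':('scene',305,135,5,300,300),'O':('scene',185,268,5,550,300)}
def px(t,X,Y): n,x,y,s,a,b=T[t]; return n,np.array([x+(X-a+.5)/s-.5,y+(Y-b+.5)/s-.5])
def fit(obs,p0):
    o=[(px(t,X,Y),np.array(P,float)) for t,X,Y,P in obs]
    def w(p,P): c,s=np.cos(p[2]),np.sin(p[2]); return np.array([p[0]+c*P[0]-s*P[1],p[1]+s*P[0]+c*P[1],P[2]])
    f=lambda p:np.concatenate([proj(D[n],w(p,P))[0]-q for (n,q),P in o])
    r=least_squares(f,p0,x_scale=[10,10,.1],loss='soft_l1'); print(np.round(r.x,3)); print(np.round(f(r.x).reshape(-1,2),1).tolist()); return r.x
if __name__=='__main__':
    rest=fit([('R',333,88,(60,120,28)),('R',342,251,(-60,120,0)),('R',402,121,(17,76,70)),('R',405,175,(-17,76,70)),('R',667,71,(60,-120,28))],[500,100,0])
    c,s=np.cos(rest[2]),np.sin(rest[2])
    for X,Y in((590,96),(617,151),(604,190)):
        n,q=px('R',X,Y); w=atz(D[n],*q,28); d=w[:2]-rest[:2]; print('chip',w.round(1),'rest',(c*d[0]+s*d[1]).round(1),(-s*d[0]+c*d[1]).round(1))
    print('scraper'); fit([('O',592,368,(-45,11,60)),('O',620,340,(-45,11,60)) ][:0]+[('O',592,368,(-45,-11,60)),('O',620,340,(-45,11,60)),('O',725,408,(45,11,60)),('O',700,445,(45,-11,60)),('S',185,367,(45,-11,60)),('S',165,497,(-45,-11,60)),('S',148,365,(45,11,60))],[400,-150,0])
    print('gauge'); fit([('G',390,557,(17,-50,0)),('G',463,472,(17,50,0)),('G',452,322,(13,18,148)),('G',392,338,(-13,-18,148)),('G',434,344,(13,-18,148)),('R',208,268,(-17,-50,0)),('R',65,262,(-17,50,0)),('R',83,184,(13,18,148)),('R',132,183,(13,-18,148))],[400,300,0])
E
python3 fit.py
```

```text
[5.61485e+02 2.79540e+01 3.70000e-02]
[[0.5, -1.0], [0.2, 1.0], [-0.7, 0.8], [-0.9, -0.3], [0.8, -0.4]]
chip [606.4 -31.2  28. ] rest 42.7 -60.7
chip [566.  -49.5  28. ] rest 1.7 -77.5
chip [537.9 -39.6  28. ] rest -26.1 -66.6
scraper
[ 4.27876e+02 -2.76753e+02 -1.82000e-01]
[[-4.0, -2.7], [-3.2, -2.8], [1.7, 2.3], [0.3, 1.2], [-0.2, -1.4], [-0.2, 2.4], [-0.2, -2.1]]
gauge
[ 5.08473e+02  2.94174e+02 -5.90000e-02]
[[0.9, 0.7], [-0.6, 0.6], [-0.0, -0.4], [-0.7, -0.2], [-1.5, 1.1], [-0.9, 0.1], [-0.1, -0.1], [-1.1, -1.0], [0.1, -0.3]]
```

```bash
python3 - <<'E'
from fit import *
for L in (45,41,37):
  print(L); sc=fit([('O',592,368,(-L,-11,60)),('O',620,340,(-L,11,60)),('O',725,408,(L,11,60)),('O',700,445,(L,-11,60)),('S',185,367,(L,-11,60)),('S',165,497,(-L,-11,60)),('S',148,365,(L,11,60)),('O',752,483,(45,11,0)),('O',725,515,(45,-11,0))],[400,-150,0])
rest=fit([('R',333,88,(60,120,28)),('R',402,121,(17,76,70)),('R',405,175,(-17,76,70)),('R',667,71,(60,-120,28)),('R',341,240,(-60,120,28))],[500,100,0])
g=np.array([508.5,294.2,-.059])
def W(p,P): c,s=np.cos(p[2]),np.sin(p[2]); P=np.array(P,float); return np.c_[p[0]+c*P[:,0]-s*P[:,1],p[1]+s*P[:,0]+c*P[:,1],P[:,2]]
def box(a,b,c,d,z): return [(a,c,z),(b,c,z),(b,d,z),(a,d,z)]
segs=[]
polys=[(rest,box(-60,60,-120,120,28)),(rest,box(-54,54,-120,120,20)),(rest,[(-17,76,70),(17,76,70)]),(rest,box(-56,56,-205,-120,4)),(sc,box(-37,37,-11,11,60)),(sc,box(-45,45,-11,11,0)),(g,box(-17,17,-50,50,0)),(g,box(-13,13,-18,18,148))]
out=[]
s=5
for n,x,y,w,h in (('top',180,160,160,60),('top',340,190,60,60),('scene',180,120,100,60)):
    pass
def tile(n,x,y,w,h):
    im=cv2.resize(D[n]['pixels'][y:y+h,x:x+w,::-1],(w*s,h*s),interpolation=cv2.INTER_CUBIC)
    for p,P in polys:
        q=((proj(D[n],W(p,P))-[x,y]+.5)*s-.5).round().astype(np.int32); cv2.polylines(im,[q],True,(0,0,255),1)
    return im
a=np.zeros((600,800,3),np.uint8)
a[:300]=tile('top',180,160,160,60); a[300:,:250]=tile('top',345,205,50,60)
a[300:,250:500]=tile('scene',185,268,50,60); a[300:,500:]=tile('scene',300,200,60,60)
cv2.imwrite('pics/c2.png',a)
E
```

```text
45
[ 4.29070e+02 -2.76226e+02 -1.62000e-01]
[[-3.7, -2.4], [-3.0, -2.6], [2.4, 2.1], [1.2, 1.0], [-0.6, -1.8], [-0.1, 2.1], [-0.6, -2.5], [-0.2, 0.3], [-0.8, 0.1]]
41
[ 4.29952e+02 -2.76352e+02 -1.61000e-01]
[[-2.3, -1.4], [-1.6, -1.6], [1.5, 1.4], [0.3, 0.3], [-0.7, -1.0], [0.1, 0.7], [-0.8, -1.6], [0.1, 0.4], [-0.5, 0.3]]
37
[ 4.30608e+02 -2.76511e+02 -1.55000e-01]
[[-1.0, -0.3], [-0.4, -0.7], [0.5, 0.6], [-0.7, -0.5], [-0.9, -0.1], [0.3, -0.7], [-0.9, -0.6], [0.3, 0.5], [-0.2, 0.4]]
[5.61726e+02 2.77850e+01 3.60000e-02]
[[0.5, -1.1], [-0.7, 0.7], [-0.9, -0.4], [0.9, -0.4], [0.1, 1.7]]
```

View pics/c2.png

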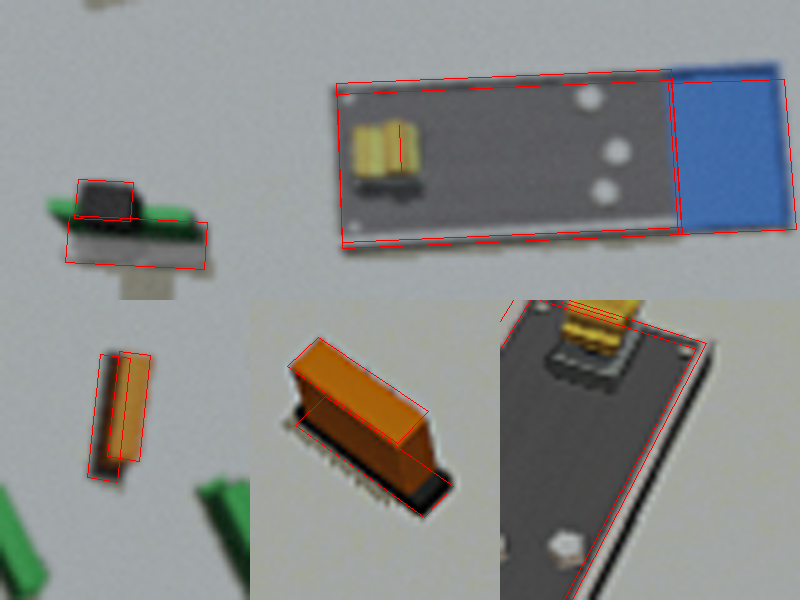

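```bash
cat > plan.py <<'E'
from h import *
import json,os
def tool(yaw,lean=0,ax=(1,0,0)):   # tool down, y along yawed y; lean about local x axis
    return R.from_euler('z',yaw)*R.from_rotvec(lean*np.array(ax,float))*R.from_euler('y',np.pi)
def load():
    if os.path.exists('cmd.json'):
        c=json.load(open('cmd.json')); return np.array(c[0]),R.from_rotvec(c[1])
    return np.array([241.219,657.139,213.932]),R.from_rotvec([-5.4963e-01,-3.09293,0])
def plan(t):  # t: list of (pos,Rot,grip,n)
    p,r=load(); rows=[]
    for P,Q,g,n in t:
        d=np.round(r.inv().apply(np.array(P,float)-p),1); w=np.round((r.inv()*Q).as_rotvec(),3)
        rows+=[[*d.tolist(),*w.tolist(),g]]*n
    assert len(rows)<=8,len(rows)
    print(json.dumps(rows).replace(' ',''))
    json.dump([(p+r.apply(d)).tolist(),(r*R.from_rotvec(w)).as_rotvec().tolist()],open('cmd.json','w'))
E
python3 - <<'E'
from plan import *
Q=tool(-.155)
plan([([480,300,260],Q,1,7)])
plan([([520,0,260],Q,.6,5)])
plan([([430.6,-276.5,140],Q,.6,6),([430.6,-276.5,25],Q,.6,2)])
E
```

```text
[[-347.2,-253.0,-46.1,-0.0,-0.0,-0.197,1],[-347.2,-253.0,-46.1,-0.0,-0.0,-0.197,1],[-347.2,-253.0,-46.1,-0.0,-0.0,-0.197,1],[-347.2,-253.0,-46.1,-0.0,-0.0,-0.197,1],[-347.2,-253.0,-46.1,-0.0,-0.0,-0.197,1],[-347.2,-253.0,-46.1,-0.0,-0.0,-0.197,1],[-347.2,-253.0,-46.1,-0.0,-0.0,-0.197,1]]
[[-85.8,-290.3,-0.0,0.0,-0.0,0.0,0.6],[-85.8,-290.3,-0.0,0.0,-0.0,0.0,0.6],[-85.8,-290.3,-0.0,0.0,-0.0,0.0,0.6],[-85.8,-290.3,-0.0,0.0,-0.0,0.0,0.6],[-85.8,-290.3,-0.0,0.0,-0.0,0.0,0.6]]
[[45.7,-286.9,120.0,0.0,-0.0,0.0,0.6],[45.7,-286.9,120.0,0.0,-0.0,0.0,0.6],[45.7,-286.9,120.0,0.0,-0.0,0.0,0.6],[45.7,-286.9,120.0,0.0,-0.0,0.0,0.6],[45.7,-286.9,120.0,0.0,-0.0,0.0,0.6],[45.7,-286.9,120.0,0.0,-0.0,0.0,0.6],[45.7,-286.9,235.0,0.0,-0.0,0.0,0.6],[45.7,-286.9,235.0,0.0,-0.0,0.0,0.6]]
```

Call:
jog_arm([
  [-347.2, -253.0, -46.1, 0, 0, -0.197, 1],
  [-347.2, -253.0, -46.1, 0, 0, -0.197, 1],
  [-347.2, -253.0, -46.1, 0, 0, -0.197, 1],
  [-347.2, -253.0, -46.1, 0, 0, -0.197, 1],
  [-347.2, -253.0, -46.1, 0, 0, -0.197, 1],
  [-347.2, -253.0, -46.1, 0, 0, -0.197, 1],
  [-347.2, -253.0, -46.1, 0, 0, -0.197, 1],
])

```text
time: 0.98
tool_pos: [480.7, 298.0, 260.2]
tcp_rot: [-0.243, -3.132, 0.0]
force: [0.8, 0.1, 0.3]
finger_gap: 91.3
grip_force: 0.0
```

Call:
jog_arm([
  [-85.8, -290.3, 0, 0, 0, 0, 0.6],
  [-85.8, -290.3, 0, 0, 0, 0, 0.6],
  [-85.8, -290.3, 0, 0, 0, 0, 0.6],
  [-85.8, -290.3, 0, 0, 0, 0, 0.6],
  [-85.8, -290.3, 0, 0, 0, 0, 0.6],
])

```text
time: 1.6
tool_pos: [519.8, -2.3, 260.0]
tcp_rot: [0.244, 3.132, -0.0]
force: [0.8, -0.8, -0.1]
finger_gap: 54.7
grip_force: 0.0
```

Call:
jog_arm([
  [45.7, -286.9, 120.0, 0, 0, 0, 0.6],
  [45.7, -286.9, 120.0, 0, 0, 0, 0.6],
  [45.7, -286.9, 120.0, 0, 0, 0, 0.6],
  [45.7, -286.9, 120.0, 0, 0, 0, 0.6],
  [45.7, -286.9, 120.0, 0, 0, 0, 0.6],
  [45.7, -286.9, 120.0, 0, 0, 0, 0.6],
  [45.7, -286.9, 120.0, 0, 0, 0, 0.6],
])

```text
time: 2.48
tool_pos: [430.5, -276.3, 140.0]
tcp_rot: [-0.244, -3.132, -0.001]
force: [-0.0, 0.3, -0.3]
finger_gap: 54.5
grip_force: 0.0
```

```bash
python3 - <<'E'
from plan import *
import pickle
json.dump([[430.6,-276.5,140.0],tool(-.155).as_rotvec().tolist()],open('cmd.json','w'))
s=arm.sense(); print(s['tool_pos'],(tool(-.155).inv()*R.from_rotvec(s['tcp_rot'])).as_rotvec())
plan([([430.6,-276.5,26],tool(-.155),.6,3),([430.6,-276.5,26],tool(-.155),0,4)])
E
```

```text
[ 430.45827365 -276.33872427  139.96499356] [-0.00034172  0.00044305  0.00065467]
[[-0.0,0.0,114.0,-0.0,-0.0,0.0,0.6],[-0.0,0.0,114.0,-0.0,-0.0,0.0,0.6],[-0.0,0.0,114.0,-0.0,-0.0,0.0,0.6],[-0.0,0.0,114.0,-0.0,-0.0,0.0,0],[-0.0,0.0,114.0,-0.0,-0.0,0.0,0],[-0.0,0.0,114.0,-0.0,-0.0,0.0,0],[-0.0,0.0,114.0,-0.0,-0.0,0.0,0]]
```

Call:
jog_arm([
  [0, 0, 114, 0, 0, 0, 0.6],
  [0, 0, 114, 0, 0, 0, 0.6],
  [0, 0, 114, 0, 0, 0, 0.6],
  [0, 0, 114, 0, 0, 0, 0],
  [0, 0, 114, 0, 0, 0, 0],
  [0, 0, 114, 0, 0, 0, 0],
  [0, 0, 114, 0, 0, 0, 0],
])

```text
time: 3.35
tool_pos: [431.2, -276.9, 27.2]
tcp_rot: [0.243, 3.131, -0.001]
force: [-1.3, 1.9, 13.1]
finger_gap: 22.0
grip_force: 30.0
```

Call:
jog_arm([
  [0, 0, -120, 0, 0, 0, 0],
  [0, 0, -120, 0, 0, 0, 0],
  [0, 0, -120, 0, 0, 0, 0],
  [0, 0, -120, 0, 0, 0, 0],
])

```text
time: 3.85
tool_pos: [430.2, -276.2, 145.6]
tcp_rot: [-0.243, -3.132, -0.0]
force: [-0.3, -0.2, -1.9]
finger_gap: 22.2
grip_force: 30.0
```

```bash
python3 - <<'E'
from plan import *
import pickle
p,r=load(); json.dump([[p[0],p[1],p[2]+120],r.as_rotvec().tolist()],open('cmd.json','w'))
D={n:snap(n) for n in('top','scene')}; pickle.dump(D,open('d1.pkl','wb'))
s=arm.sense(); print(s['tool_pos'],s['finger_gap'],s['grip_force'])
a=np.zeros((600,800,3),np.uint8); f=lambda n,x,y:cv2.resize(D[n]['pixels'][y:y+60,x:x+80,::-1],(400,300),interpolation=cv2.INTER_CUBIC)
u,v=proj(D['scene'],s['tool_pos'])[0].astype(int);a[:300,:400]=f('scene',u-40,v-30)
u,v=proj(D['top'],s['tool_pos'])[0].astype(int);a[:300,400:]=f('top',u-40,v-30)
a[300:,:400]=f('scene',260,210)
a[300:,400:]=f('top',260,160)
cv2.imwrite('pics/c3.png',a)
E
```

```text
[ 429.69500224 -275.88270467  144.57438307] 21.719292347688665 29.988703429698944
```

View pics/c3.png

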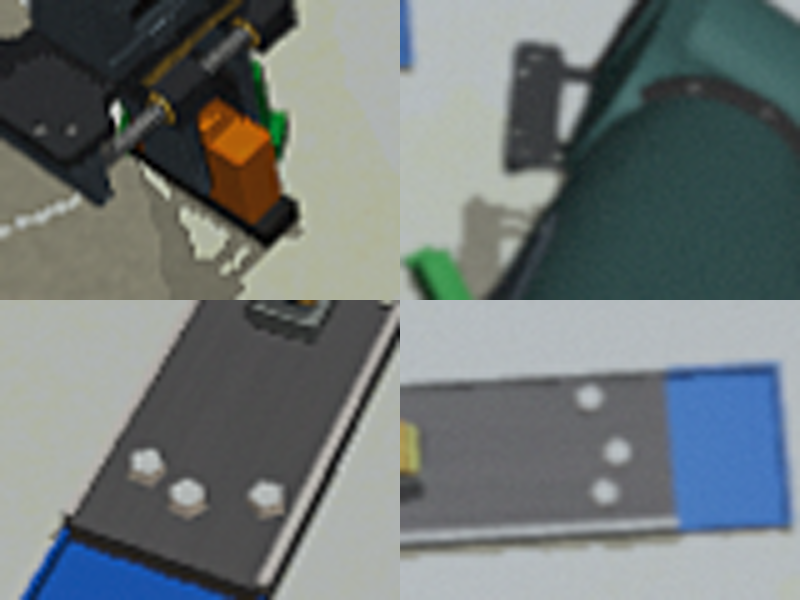

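The scraper is held (gap 22, orange visible in the fingers). Its black edge is level and the chips are untouched, at tile pixels (147,463), (187,494) and (266,495). I'll cross-check the rest's pose with the scene view.

```bash
python3 - <<'E'
from fit import *
import pickle
D1=pickle.load(open('d1.pkl','rb'))
t=lambda X,Y:(260+(X+.5)/5-.5,210+(Y-300+.5)/5-.5)
for X,Y in((147,462),(187,493),(266,494)): print('chip(scene)',atz(D1['scene'],*t(X,Y),26)[:2].round(1))
for X,Y,P in ((74,515,(-60,-120,28)),(268,583,(60,-120,28)),(400-2,318,(60,0,28)),(203,300,(-60,0,28))):
    print(P,atz(D1['scene'],*t(X,Y),28)[:2].round(1))
# stud crown from first scene view c1? project prediction
rest=[561.7,27.8,.036]; c,s=np.cos(.036),np.sin(.036)
for P in((60,-120,28),(-60,-120,28),(60,120,28)): print(P,[561.7+c*P[0]-s*P[1],27.8+s*P[0]+c*P[1]])
E
```

```text
chip(scene) [537.2 -36.2]
chip(scene) [566.6 -45.9]
chip(scene) [605.5 -27. ]
(-60, -120, 28) [519.4 -88.9]
(60, -120, 28) [631.8 -82.5]
(60, 0, 28) [620.8 128.3]
(-60, 0, 28) [511.2  89.6]
(60, -120, 28) [np.float64(625.9801911393229), np.float64(-89.96271492748505)]
(-60, -120, 28) [np.float64(506.05794274160576), np.float64(-94.28178186794936)]
(60, 120, 28) [np.float64(617.3420572583943), np.float64(149.88178186794937)]
```

```bash
python3 - <<'E'
from plan import *
Q=tool(.038)
plan([([520,-150,170],Q,0,3),([564.4,44,150],Q,0,5)])
plan([([564.4,44,62],Q,0,3),([564.4,44,50],Q,0,3)])
E
```

```text
[[-68.8,138.8,-24.0,-0.0,0.0,-0.193,0],[-68.8,138.8,-24.0,-0.0,0.0,-0.193,0],[-68.8,138.8,-24.0,-0.0,0.0,-0.193,0],[-82.7,337.3,-4.0,-0.0,0.0,-0.193,0],[-82.7,337.3,-4.0,-0.0,0.0,-0.193,0],[-82.7,337.3,-4.0,-0.0,0.0,-0.193,0],[-82.7,337.3,-4.0,-0.0,0.0,-0.193,0],[-82.7,337.3,-4.0,-0.0,0.0,-0.193,0]]
[[-0.0,0.0,88.0,-0.0,0.0,0.0,0],[-0.0,0.0,88.0,-0.0,0.0,0.0,0],[-0.0,0.0,88.0,-0.0,0.0,0.0,0],[-0.0,0.0,100.0,-0.0,0.0,0.0,0],[-0.0,0.0,100.0,-0.0,0.0,0.0,0],[-0.0,0.0,100.0,-0.0,0.0,0.0,0]]
```

Call:
jog_arm([
  [-68.8, 138.8, -24, 0, 0, -0.193, 0],
  [-68.8, 138.8, -24, 0, 0, -0.193, 0],
  [-68.8, 138.8, -24, 0, 0, -0.193, 0],
  [-82.7, 337.3, -4, 0, 0, -0.193, 0],
  [-82.7, 337.3, -4, 0, 0, -0.193, 0],
  [-82.7, 337.3, -4, 0, 0, -0.193, 0],
  [-82.7, 337.3, -4, 0, 0, -0.193, 0],
  [-82.7, 337.3, -4, 0, 0, -0.193, 0],
])

```text
time: 4.95
tool_pos: [563.6, 44.4, 148.7]
tcp_rot: [0.062, -3.139, 0.0]
force: [-0.3, -0.4, -1.5]
finger_gap: 21.9
grip_force: 30.0
```

Call:
jog_arm([
  [0, 0, 88, 0, 0, 0, 0],
  [0, 0, 88, 0, 0, 0, 0],
  [0, 0, 88, 0, 0, 0, 0],
  [0, 0, 100, 0, 0, 0, 0],
  [0, 0, 100, 0, 0, 0, 0],
  [0, 0, 100, 0, 0, 0, 0],
])

```text
time: 5.7
tool_pos: [564.7, 43.9, 50.7]
tcp_rot: [-0.06, 3.14, -0.0]
force: [0.4, 0.4, -1.7]
finger_gap: 22.0
grip_force: 30.0
```

```bash
python3 - <<'E'
from plan import *
s=arm.sense(); print(s['tool_pos'],s['force'],s['torque'])
D={n:snap(n) for n in('top','scene')}
f=lambda n,x,y,w=80,h=60:cv2.resize(D[n]['pixels'][y:y+h,x:x+w,::-1],(w*6,h*6),interpolation=cv2.INTER_CUBIC)
cv2.imwrite('pics/c4.png',np.hstack([f('scene',255,175,70,90),f('top',255,155,60,90)]))
E
```

```text
[564.74183136  43.93550024  50.73538335] [ 0.37488248  0.39497234 -1.68047562] [ 0.00234892 -0.00038623 -0.02414459]
```

View pics/c4.png

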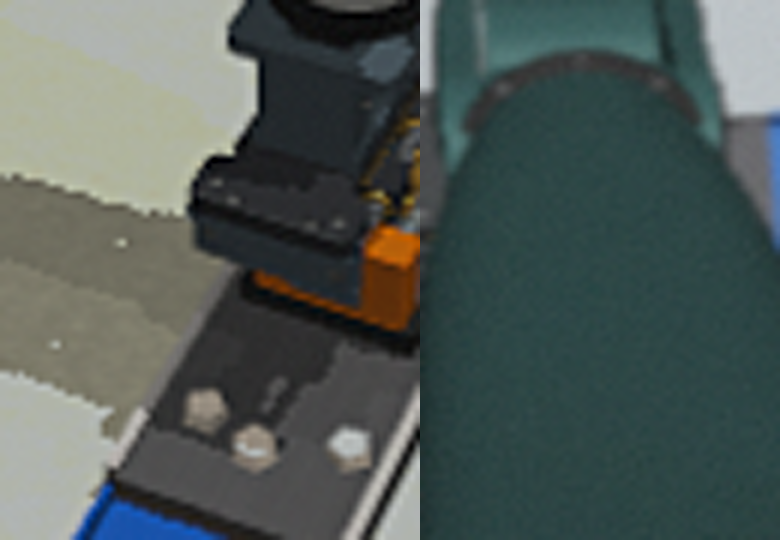

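The scraper's black edge runs from (240,290) to (410,345), between both lips and behind all three chips. Now lowering onto the deck.

Call:
jog_arm([
  [0, 0, 2, 0, 0, 0, 0],
  [0, 0, 3, 0, 0, 0, 0],
  [0, 0, 3, 0, 0, 0, 0],
])

```text
time: 6.18
tool_pos: [564.4, 44.1, 47.2]
tcp_rot: [0.06, -3.141, -0.0]
force: [-2.0, -0.4, 4.1]
finger_gap: 21.6
grip_force: 30.0
```

Call:
jog_arm([
  [0, 0, 1, 0, 0, 0, 0],
  [0, 0, 1, 0, 0, 0, 0],
])

```text
time: 6.42
tool_pos: [564.3, 44.1, 47.1]
tcp_rot: [0.06, -3.141, -0.0]
force: [-11.0, -0.8, 24.8]
finger_gap: 22.1
grip_force: 30.0
```

Call:
jog_arm([
  [0, 0, -1.6, 0, 0, 0, 0],
  [0, -16, -1.6, 0, 0, 0, 0],
  [0, -32, -1.6, 0, 0, 0, 0],
  [0, -48, -1.6, 0, 0, 0, 0],
  [0, -64, -1.6, 0, 0, 0, 0],
  [0, -78, -1.6, 0, 0, 0, 0],
  [0, -90, -1.6, 0, 0, 0, 0],
  [0, -101, -1.6, 0, 0, 0, 0],
])

```text
time: 7.42
tool_pos: [568.2, -57.7, 47.6]
tcp_rot: [0.06, -3.141, -0.0]
force: [-0.2, -0.3, -2.3]
finger_gap: 21.9
grip_force: 30.0
```

Call:
jog_arm([
  [0, -11, 0, 0, 0, 0, 0],
  [0, -22, 0, 0, 0, 0, 0],
  [0, -33, 0, 0, 0, 0, 0],
  [0, -40, 0, 0, 0, 0, 0],
  [0, -44, 0, 0, 0, 0, 0],
  [0, -44, 0, 0, 0, 0, 0],
])

```text
time: 8.18
tool_pos: [569.9, -101.0, 47.6]
tcp_rot: [0.06, -3.141, -0.0]
force: [0.8, 0.8, -2.0]
finger_gap: 21.6
grip_force: 30.0
```

Call:
jog_arm([
  [0, 0, -62, 0, 0, 0, 0],
  [0, 0, -80, 0, 0, 0, 0],
  [-25, -62, -80, 0, 0, 0, 0],
  [-50, -124, -80, 0, 0, 0, 0],
  [-50, -150, -80, 0, 0, 0, 0],
  [-50, -150, -80, 0, 0, 0, 0],
])

```text
time: 8.93
tool_pos: [625.5, -250.7, 126.9]
tcp_rot: [0.057, -3.141, 0.0]
force: [-1.2, 0.5, -2.4]
finger_gap: 21.6
grip_force: 30.0
```

```bash
python3 - <<'E'
from plan import *
Q=tool(.038)
p=np.array([564.4,44,46])+Q.apply([-50,-145-150,-80-1.6]); print(p)
json.dump([p.tolist(),Q.as_rotvec().tolist()],open('cmd.json','w'))
s=arm.sense(); print(s['tool_pos'],s['force'],s['time'])
D={n:snap(n) for n in('top','scene')}
f=lambda n,x,y,w=80,h=60:cv2.resize(D[n]['pixels'][y:y+h,x:x+w,::-1],(w*6,h*6),interpolation=cv2.INTER_CUBIC)
cv2.imwrite('pics/c5.png',np.hstack([f('scene',245,215,75,90),f('top',290,155,58,90)]))
E
```

```text
[ 625.57120667 -248.88749286  127.6       ]
[ 625.54837884 -250.68964209  126.94986852] [-1.23720469  0.47665538 -2.40231242] 8.925
```

View pics/c5.png

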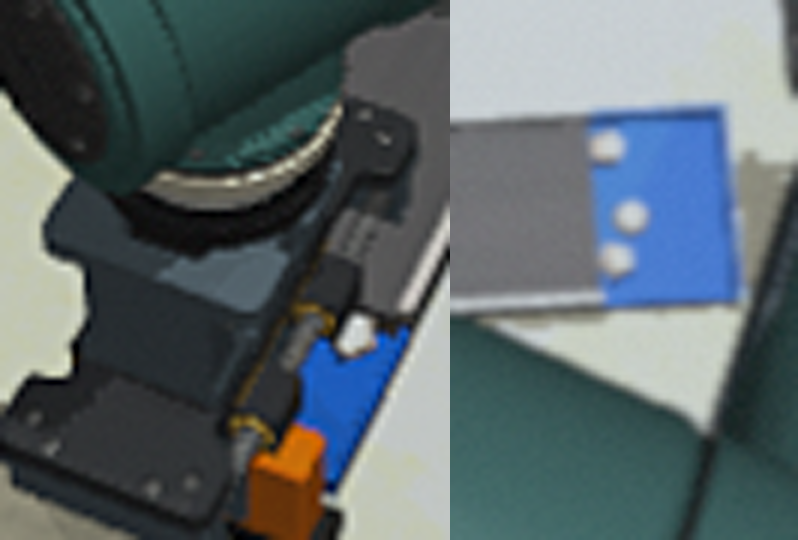

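Three chips lie in the blue trough at (608,146), (630,216) and (615,260), and the deck is clear. Next: set the scraper back at its old place.

```bash
python3 - <<'E'
from plan import *
Q=tool(-.155)
P=[430.6,-276.5]
plan([(P+[127],Q,0,4),(P+[40],Q,0,2),(P+[27.6],Q,0,2)])
plan([(P+[27.6],Q,.7,3),(P+[150],Q,.7,3)])
G=tool(-.059)
plan([([520,-20,260],G,1,6)])
plan([([508.5,294.2,250],G,1,7)])
E
```

```text
[[195.9,-20.2,0.6,0.0,0.0,0.193,0],[195.9,-20.2,0.6,0.0,0.0,0.193,0],[195.9,-20.2,0.6,0.0,0.0,0.193,0],[195.9,-20.2,0.6,0.0,0.0,0.193,0],[195.9,-20.2,87.6,0.0,0.0,0.193,0],[195.9,-20.2,87.6,0.0,0.0,0.193,0],[195.9,-20.2,100.0,0.0,0.0,0.193,0],[195.9,-20.2,100.0,0.0,0.0,0.193,0]]
[[-0.0,0.0,-0.0,0.0,-0.0,-0.0,0.7],[-0.0,0.0,-0.0,0.0,-0.0,-0.0,0.7],[-0.0,0.0,-0.0,0.0,-0.0,-0.0,0.7],[-0.0,0.0,-122.4,0.0,-0.0,-0.0,0.7],[-0.0,0.0,-122.4,0.0,-0.0,-0.0,0.7],[-0.0,0.0,-122.4,0.0,-0.0,-0.0,0.7]]
[[-48.7,267.2,-110.0,0.0,0.0,-0.096,1],[-48.7,267.2,-110.0,0.0,0.0,-0.096,1],[-48.7,267.2,-110.0,0.0,0.0,-0.096,1],[-48.7,267.2,-110.0,0.0,0.0,-0.096,1],[-48.7,267.2,-110.0,0.0,0.0,-0.096,1],[-48.7,267.2,-110.0,0.0,0.0,-0.096,1]]
[[30.0,313.0,10.0,0.0,-0.0,-0.0,1],[30.0,313.0,10.0,0.0,-0.0,-0.0,1],[30.0,313.0,10.0,0.0,-0.0,-0.0,1],[30.0,313.0,10.0,0.0,-0.0,-0.0,1],[30.0,313.0,10.0,0.0,-0.0,-0.0,1],[30.0,313.0,10.0,0.0,-0.0,-0.0,1],[30.0,313.0,10.0,0.0,-0.0,-0.0,1]]
```

Call:
jog_arm([
  [195.9, -20.2, 0.6, 0, 0, 0.193, 0],
  [195.9, -20.2, 0.6, 0, 0, 0.193, 0],
  [195.9, -20.2, 0.6, 0, 0, 0.193, 0],
  [195.9, -20.2, 0.6, 0, 0, 0.193, 0],
  [195.9, -20.2, 60, 0, 0, 0.193, 0],
  [195.9, -20.2, 87.6, 0, 0, 0.193, 0],
  [195.9, -20.2, 100, 0, 0, 0.193, 0],
  [195.9, -20.2, 100, 0, 0, 0.193, 0],
])

```text
time: 10.02
tool_pos: [431.1, -276.0, 27.5]
tcp_rot: [-0.242, -3.132, -0.0]
force: [0.1, 0.7, -1.8]
finger_gap: 21.9
grip_force: 30.0
```

Call:
jog_arm([
  [0, 0, 0, 0, 0, 0, 0],
  [0, 0, 0, 0, 0, 0, 0.7],
  [0, 0, 0, 0, 0, 0, 0.7],
  [0, 0, 0, 0, 0, 0, 0.7],
  [0, 0, -122.4, 0, 0, 0, 0.7],
  [0, 0, -122.4, 0, 0, 0, 0.7],
  [0, 0, -122.4, 0, 0, 0, 0.7],
])

```text
time: 10.9
tool_pos: [432.7, -278.1, 154.4]
tcp_rot: [0.242, 3.126, -0.006]
force: [0.2, -0.0, -0.7]
finger_gap: 63.8
grip_force: 0.0
```

Call:
jog_arm([
  [-48.7, 267.2, -110, 0, 0, -0.096, 1],
  [-48.7, 267.2, -110, 0, 0, -0.096, 1],
  [-48.7, 267.2, -110, 0, 0, -0.096, 1],
  [-48.7, 267.2, -110, 0, 0, -0.096, 1],
  [-48.7, 267.2, -110, 0, 0, -0.096, 1],
  [-48.7, 267.2, -110, 0, 0, -0.096, 1],
])

```text
time: 11.65
tool_pos: [520.7, -18.1, 260.4]
tcp_rot: [0.088, 3.139, 0.0]
force: [-0.3, 0.6, 0.2]
finger_gap: 91.3
grip_force: 0.0
```

Call:
jog_arm([
  [30, 313, 10, 0, 0, 0, 1],
  [30, 313, 10, 0, 0, 0, 1],
  [30, 313, 10, 0, 0, 0, 1],
  [30, 313, 10, 0, 0, 0, 1],
  [30, 313, 10, 0, 0, 0, 1],
  [30, 313, 10, 0, 0, 0, 1],
  [30, 313, 10, 0, 0, 0, 1],
])

```text
time: 12.52
tool_pos: [508.0, 293.1, 248.8]
tcp_rot: [-0.092, -3.139, 0.002]
force: [0.3, -0.4, -0.7]
finger_gap: 91.2
grip_force: 0.0
```

```bash
python3 - <<'E'
from plan import *
import pickle
s=arm.sense(); print(s['tool_pos'],s['force'],s['time'])
D={n:snap(n) for n in('top','scene')}; pickle.dump(D,open('d2.pkl','wb'))
a=np.zeros((600,800,3),np.uint8); f=lambda n,x,y:cv2.resize(D[n]['pixels'][y:y+60,x:x+80,::-1],(400,300),interpolation=cv2.INTER_CUBIC)
a[:300,:400]=f('scene',285,130);a[:300,400:]=f('top',160,175);a[300:,:400]=f('scene',250,230);a[300:,400:]=f('scene',170,260)
cv2.imwrite('pics/c6.png',a)
E
```

```text
[508.01188977 293.12056629 248.82533265] [ 0.3086327  -0.37174285 -0.65822509] 12.525
```

View pics/c6.png

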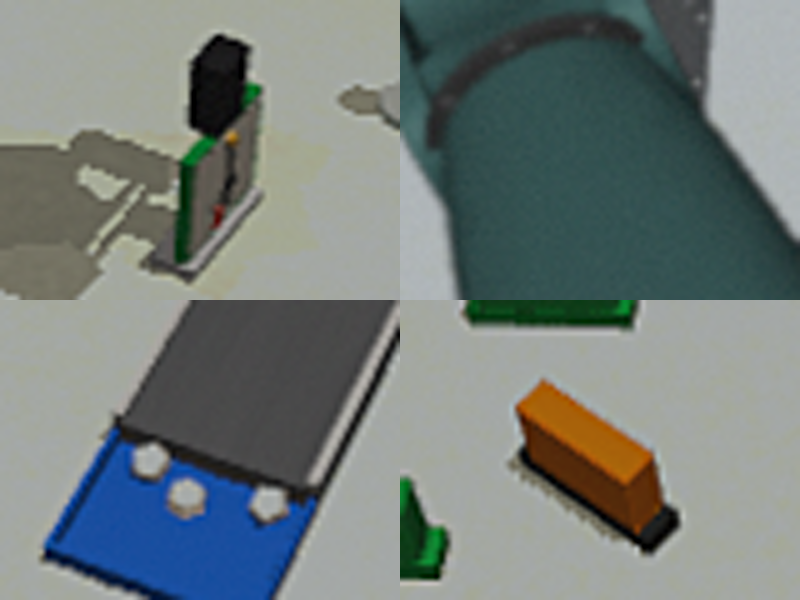

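The chips lie flat in the trough at (150,460), (187,497) and (268,503). The scraper stands upright at (600,465), and the gauge is untouched. Now descending on the handle.

Call:
jog_arm([
  [0, 0, 60, 0, 0, 0, 1],
  [0, 0, 90, 0, 0, 0, 1],
  [0, 0, 110, 0, 0, 0, 1],
  [0, 0, 130, 0, 0, 0, 1],
  [0, 0, 144, 0, 0, 0, 1],
  [0, 0, 144, 0, 0, 0, 1],
])

```text
time: 13.38
tool_pos: [508.1, 294.0, 105.4]
tcp_rot: [-0.092, -3.139, 0.001]
force: [0.1, 0.3, -0.1]
finger_gap: 91.4
grip_force: 0.0
```

Call:
jog_arm([
  [0, 0, 0, 0, 0, 0, 0.3],
  [0, 0, 0, 0, 0, 0, 0.3],
  [0, 0, 0, 0, 0, 0, 0.3],
  [0, 0, 0, 0, 0, 0, 0.3],
  [0, 0, 0, 0, 0, 0, 0.3],
])

```text
time: 14.0
tool_pos: [508.3, 294.2, 106.1]
tcp_rot: [0.092, 3.14, 0.0]
force: [0.2, -0.2, -0.1]
finger_gap: 43.8
grip_force: 0.0
```

Call:
jog_arm([
  [0, 0, 0, 0, 0, 0, 0],
  [0, 0, 0, 0, 0, 0, 0],
  [0, 0, 0, 0, 0, 0, 0],
])

```text
time: 14.38
tool_pos: [508.3, 294.2, 106.0]
tcp_rot: [-0.092, -3.14, -0.0]
force: [-0.3, 0.5, -1.6]
finger_gap: 35.9
grip_force: 30.0
```

```bash
python3 - <<'E'
from plan import *
Q0=tool(-.059); json.dump([[508.5,294.2,106.0],Q0.as_rotvec().tolist()],open('cmd.json','w'))
Q=tool(-1.2)
plan([([508.5,294.2,156],Q0,0,1),([520,270,330],Q0,0,3),([620,60,450],tool(-.5),0,4)])
plan([([700,-200,480],Q,0,7)])
E
```

```text
[[-0.0,0.0,-50.0,0.0,0.0,-0.0,0],[-12.9,-23.5,-224.0,0.0,0.0,-0.0,0],[-12.9,-23.5,-224.0,0.0,0.0,-0.0,0],[-12.9,-23.5,-224.0,0.0,0.0,-0.0,0],[-125.1,-227.2,-344.0,0.0,0.0,0.441,0],[-125.1,-227.2,-344.0,0.0,0.0,0.441,0],[-125.1,-227.2,-344.0,0.0,0.0,0.441,0],[-125.1,-227.2,-344.0,0.0,0.0,0.441,0]]
[[-194.9,-189.8,-30.0,-0.0,-0.0,0.7,0],[-194.9,-189.8,-30.0,-0.0,-0.0,0.7,0],[-194.9,-189.8,-30.0,-0.0,-0.0,0.7,0],[-194.9,-189.8,-30.0,-0.0,-0.0,0.7,0],[-194.9,-189.8,-30.0,-0.0,-0.0,0.7,0],[-194.9,-189.8,-30.0,-0.0,-0.0,0.7,0],[-194.9,-189.8,-30.0,-0.0,-0.0,0.7,0]]
```

Call:
jog_arm([
  [0, 0, -25, 0, 0, 0, 0],
  [0, 0, -60, 0, 0, 0, 0],
  [-12.9, -23.5, -224, 0, 0, 0, 0],
  [-12.9, -23.5, -224, 0, 0, 0, 0],
  [-12.9, -23.5, -224, 0, 0, 0, 0],
  [-125.1, -227.2, -344, 0, 0, 0.441, 0],
  [-125.1, -227.2, -344, 0, 0, 0.441, 0],
  [-125.1, -227.2, -344, 0, 0, 0.441, 0],
])

```text
time: 15.38
tool_pos: [591.6, 117.9, 416.6]
tcp_rot: [-0.782, -3.042, 0.0]
force: [-0.1, 0.1, -4.7]
finger_gap: 35.9
grip_force: 30.0
```

Call:
jog_arm([
  [0, 0, 0, 0, 0, 0, 0],
  [0, 0, 0, 0, 0, 0, 0],
  [0, 0, 0, 0, 0, 0, 0],
])

```text
time: 15.75
tool_pos: [590.7, 120.4, 414.9]
tcp_rot: [-0.774, -3.043, 0.001]
force: [-0.2, 0.0, -3.0]
finger_gap: 35.9
grip_force: 30.0
```

```bash
python3 - <<'E'
from plan import *
s=arm.sense(); json.dump([s['tool_pos'].tolist(),R.from_rotvec(s['tcp_rot']).as_rotvec().tolist()],open('cmd.json','w'))
plan([([700,-200,480],tool(-1.2),0,8)])
E
```

```text
[[-249.0,-229.2,-65.2,-0.001,-0.001,0.702,0],[-249.0,-229.2,-65.2,-0.001,-0.001,0.702,0],[-249.0,-229.2,-65.2,-0.001,-0.001,0.702,0],[-249.0,-229.2,-65.2,-0.001,-0.001,0.702,0],[-249.0,-229.2,-65.2,-0.001,-0.001,0.702,0],[-249.0,-229.2,-65.2,-0.001,-0.001,0.702,0],[-249.0,-229.2,-65.2,-0.001,-0.001,0.702,0],[-249.0,-229.2,-65.2,-0.001,-0.001,0.702,0]]
```

Call:
jog_arm([
  [-249, -229.2, -65.2, -0.001, -0.001, 0.702, 0],
  [-249, -229.2, -65.2, -0.001, -0.001, 0.702, 0],
  [-249, -229.2, -65.2, -0.001, -0.001, 0.702, 0],
  [-249, -229.2, -65.2, -0.001, -0.001, 0.702, 0],
  [-249, -229.2, -65.2, -0.001, -0.001, 0.702, 0],
  [-249, -229.2, -65.2, -0.001, -0.001, 0.702, 0],
  [-249, -229.2, -65.2, -0.001, -0.001, 0.702, 0],
  [-249, -229.2, -65.2, -0.001, -0.001, 0.702, 0],
])

```text
time: 16.75
tool_pos: [700.1, -199.6, 480.4]
tcp_rot: [-1.775, -2.592, -0.001]
force: [-0.5, 0.8, -4.0]
finger_gap: 35.8
grip_force: 30.0
```

Call:
jog_arm([
  [0, 0, 0, 0, 0, 0, 0],
  [0, 0, 0, 0, 0, 0, 0],
  [0, 0, 0, 0, 0, 0, 0],
  [0, 0, 0, 0, 0, 0, 0],
  [0, 0, 0, 0, 0, 0, 0],
  [0, 0, 0, 0, 0, 0, 0],
  [0, 0, 0, 0, 0, 0, 0],
  [0, 0, 0, 0, 0, 0, 0],
])

```text
time: 17.75
tool_pos: [700.2, -201.0, 481.2]
tcp_rot: [1.776, 2.59, 0.001]
force: [0.0, -0.1, -2.9]
finger_gap: 35.8
grip_force: 30.0
```

```bash
python3 - <<'E'
from plan import *
import pickle
s=arm.sense(); print(s['tool_pos'],s['tcp_rot'],s['force'])
d=snap('scene'); s['d']=d; pickle.dump(s,open('d3.pkl','wb'))
r=R.from_rotvec(s['tcp_rot'])
# gauge axes in tool: x=-toolx, y=tooly, z=-toolz ; foot 106 along tool z from... 
def gp(P): P=np.array(P,float); return s['tool_pos']+r.apply([-P[0],P[1],106-P[2]])
u,v=proj(d,gp((13.5,0,60)))[0]; print(u,v, [proj(d,gp(P))[0].round(1).tolist() for P in((13.5,0,84),(13.5,0,30),(17,50,0),(17,-50,0))])
x,y=int(u)-50,int(v)-37; print(x,y); im=cv2.resize(d['pixels'][y:y+75,x:x+100,::-1],(800,600),interpolation=cv2.INTER_CUBIC)
cv2.imwrite('pics/c7.png',im)
E
```

```text
[ 700.18929393 -200.95036275  481.1982879 ] [1.77558225e+00 2.59026165e+00 1.08041296e-03] [ 0.00314185 -0.13774833 -2.93790938]
331.43786917218665 192.6004669087979 [[332.5, 181.8], [330.2, 205.3], [357.5, 220.8], [300.6, 216.7]]
281 155
```

View pics/c7.png

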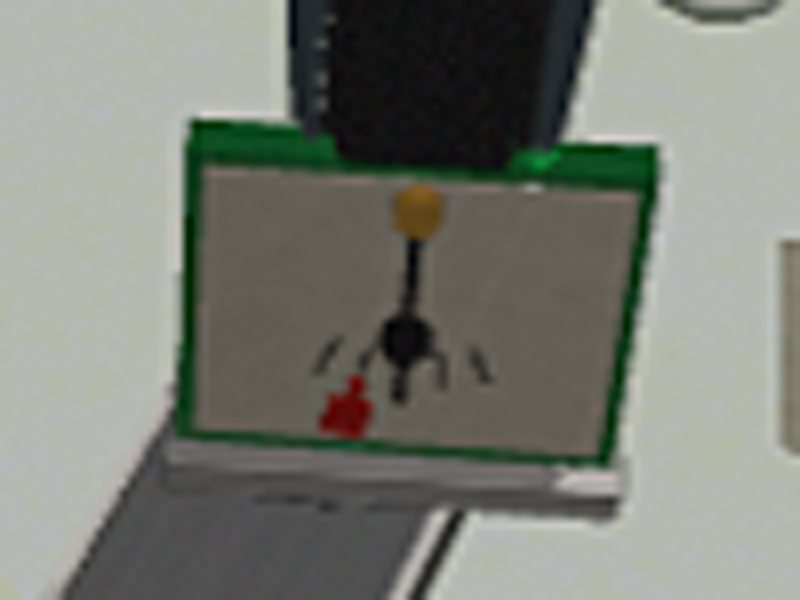

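The pointer pivot is at (417,212), its tip at (399,402). The red mark's point is at (358,378) with its body at (347,412), on the gauge's -y side, so the mark is positive. I'll convert these to an angle.

```bash
python3 - <<'E'
from plan import *
import pickle
s=pickle.load(open('d3.pkl','rb')); d=s['d']; r=R.from_rotvec(s['tcp_rot'])
px=d['pixels'].astype(int)
def gauge(u,v,x):  # intersect ray with gauge plane x
    o,q=ray(d,u,v); O=s['tool_pos']+r.apply([-x,0,106]); n=r.apply([-1,0,0])
    P=o+q*((O-o)@n)/(q@n); l=r.inv().apply(P-s['tool_pos']); return np.array([l[1],106-l[2]])
N=lambda X,Y:(281+(X+.5)/8-.5,155+(Y+.5)/8-.5)
m=(px[...,0]>90)&(px[...,1]<45)&(px[...,2]<45); ys,xs=np.nonzero(m); k=(abs(xs-324)<8)&(abs(ys-205)<8); w=px[ys[k],xs[k],0]-px[ys[k],xs[k],1]
cen=(np.average(xs[k],weights=w),np.average(ys[k],weights=w)); print('redpix',list(zip(xs[k],ys[k])),cen)
for x in (10,13.5):
  piv=gauge(*N(417,212),13.5)
  for nm,q in (('piv',N(417,212)),('ptip',N(399,402)),('mtip',N(359,378)),('mbody',cen)):
    a=gauge(*q,13.5 if nm in('piv','ptip') else x); b=a-piv; print(x,nm,a.round(1),'ang',np.arctan2(-b[0],-b[1]).round(4),'rad',np.hypot(*b).round(1))
E
```

```text
redpix [(np.int64(325), np.int64(202)), (np.int64(325), np.int64(203)), (np.int64(324), np.int64(204)), (np.int64(322), np.int64(205)), (np.int64(323), np.int64(205)), (np.int64(324), np.int64(205)), (np.int64(325), np.int64(205)), (np.int64(326), np.int64(205)), (np.int64(322), np.int64(207)), (np.int64(323), np.int64(207)), (np.int64(324), np.int64(207)), (np.int64(326), np.int64(207)), (np.int64(321), np.int64(208)), (np.int64(322), np.int64(208)), (np.int64(323), np.int64(208)), (np.int64(324), np.int64(208)), (np.int64(325), np.int64(208)), (np.int64(324), np.int64(209)), (np.int64(325), np.int64(209))] (np.float64(323.8959731543624), np.float64(206.1456375838926))
10 piv [ 0.2 85.7] ang -3.1416 rad 0.0
10 ptip [ 0.4 31.3] ang -0.004 rad 54.4
10 mtip [-8.5 34.2] ang 0.1664 rad 52.2
10 mbody [-10.5  23.5] ang 0.1694 rad 63.1
13.5 piv [ 0.2 85.7] ang -3.1416 rad 0.0
13.5 ptip [ 0.4 31.3] ang -0.004 rad 54.4
13.5 mtip [-8.6 37.7] ang 0.1798 rad 48.8
13.5 mbody [-10.6  27. ] ang 0.1806 rad 59.7
```

```bash
python3 - <<'E'
from plan import *
json.dump([[700,-200,480],tool(-1.2).as_rotvec().tolist()],open('cmd.json','w'))
plan([([760,-380,640],tool(-1.245,.168),0,8)])
E
```

```text
[[-189.5,-9.3,-160.0,-0.168,-0.004,0.045,0],[-189.5,-9.3,-160.0,-0.168,-0.004,0.045,0],[-189.5,-9.3,-160.0,-0.168,-0.004,0.045,0],[-189.5,-9.3,-160.0,-0.168,-0.004,0.045,0],[-189.5,-9.3,-160.0,-0.168,-0.004,0.045,0],[-189.5,-9.3,-160.0,-0.168,-0.004,0.045,0],[-189.5,-9.3,-160.0,-0.168,-0.004,0.045,0],[-189.5,-9.3,-160.0,-0.168,-0.004,0.045,0]]
```

Call:
jog_arm([
  [-189.5, -9.3, -160, -0.168, -0.004, 0.045, 0],
  [-189.5, -9.3, -160, -0.168, -0.004, 0.045, 0],
  [-189.5, -9.3, -160, -0.168, -0.004, 0.045, 0],
  [-189.5, -9.3, -160, -0.168, -0.004, 0.045, 0],
  [-189.5, -9.3, -160, -0.168, -0.004, 0.045, 0],
  [-189.5, -9.3, -160, -0.168, -0.004, 0.045, 0],
  [-189.5, -9.3, -160, -0.168, -0.004, 0.045, 0],
  [-189.5, -9.3, -160, -0.168, -0.004, 0.045, 0],
])

```text
time: 18.8
tool_pos: [759.5, -380.1, 641.0]
tcp_rot: [1.771, 2.465, 0.209]
force: [0.8, 0.5, -2.6]
finger_gap: 35.8
grip_force: 30.0
```

Call:
jog_arm([
  [0, 0, 0, 0, 0, 0, 0],
  [0, 0, 0, 0, 0, 0, 0],
  [0, 0, 0, 0, 0, 0, 0],
  [0, 0, 0, 0, 0, 0, 0],
  [0, 0, 0, 0, 0, 0, 0],
  [0, 0, 0, 0, 0, 0, 0],
  [0, 0, 0, 0, 0, 0, 0],
  [0, 0, 0, 0, 0, 0, 0],
])

```text
time: 19.8
tool_pos: [759.7, -381.0, 641.3]
tcp_rot: [1.772, 2.464, 0.208]
force: [-0.2, 0.7, -3.4]
finger_gap: 36.1
grip_force: 30.0
```

```bash
python3 - <<'E'
from plan import *
import pickle
s=arm.sense(); print(s['tool_pos'],s['force'],s['time'])
r=R.from_rotvec(s['tcp_rot']); g=r*R.from_euler('y',-np.pi); M=g.as_matrix(); print('lean',np.arctan2(M[2,1],M[2,2]),'yaw',np.arctan2(M[1,0],M[0,0]))
im=[snap('scene') for _ in range(4)]; d=im[0]; d['pixels']=np.mean([i['pixels'] for i in im],0).round().astype(np.uint8); s['d']=d; pickle.dump(s,open('d4.pkl','wb'))
def gp(P): P=np.array(P,float); return s['tool_pos']+r.apply([-P[0],P[1],106-P[2]])
u,v=proj(d,gp((13.5,0,52)))[0]; x,y=int(u)-40,int(v)-30; print(x,y,proj(d,gp((13.5,0,84)))[0])
cv2.imwrite('pics/c8.png',cv2.resize(d['pixels'][y:y+60,x:x+80,::-1],(800,600),interpolation=cv2.INTER_CUBIC))
E
```

```text
[ 759.65866568 -381.00893013  641.33310846] [-0.23993249  0.67544191 -3.36697639] 19.8
lean 0.16934946797016848 yaw -1.2469036942464775
296 179 [334.02742892 187.37132122]
```

View pics/c8.png

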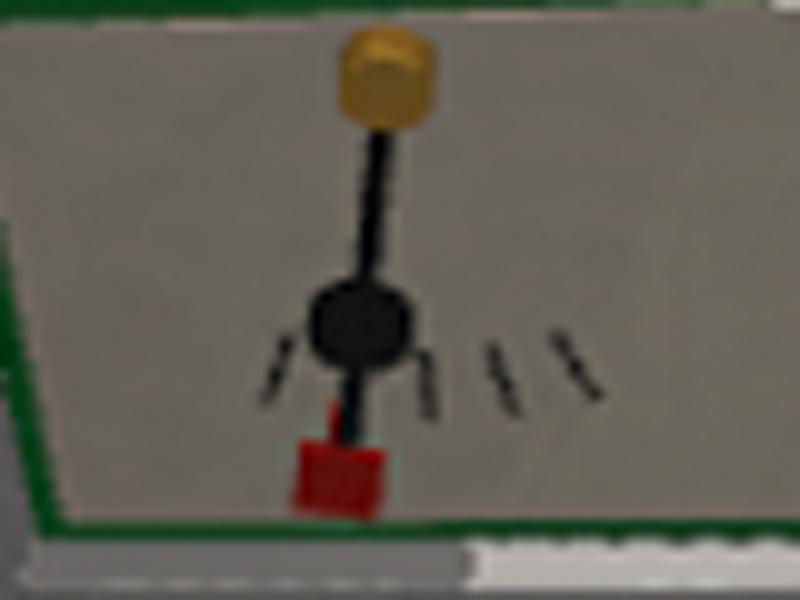

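The pointer hangs from (385,75) to (346,440) and its tip overlaps the red mark. The mark's body is centred near (340,481), with its point just left of the pointer at (334,415), so it is nearly aligned. Now the residual.

```bash
python3 - <<'E'
from plan import *
import pickle
s=pickle.load(open('d4.pkl','rb')); d=s['d']; r=R.from_rotvec(s['tcp_rot']); px=d['pixels'].astype(int)
def gauge(u,v,x):
    o,q=ray(d,u,v); O=s['tool_pos']+r.apply([-x,0,106]); n=r.apply([-1,0,0])
    P=o+q*((O-o)@n)/(q@n); l=r.inv().apply(P-s['tool_pos']); return np.array([l[1],106-l[2]])
N=lambda X,Y:(296+(X+.5)/10-.5,179+(Y+.5)/10-.5)
sub=px[213:234,320:340]; w=np.clip(sub[...,0]-np.maximum(sub[...,1],sub[...,2])-25,0,None); yy,xx=np.mgrid[213:234,320:340]
b=yy>=223; cen=(np.average(xx[b],weights=w[b]),np.average(yy[b],weights=w[b])); print('body cen',cen)
dark=np.clip(70-px.max(2),0,None)
c=[]
for y in list(range(194,206))+list(range(218,222)):
    ww=dark[y,326:342]; c.append((np.average(np.arange(326,342),weights=ww) if ww.sum()>40 else np.nan,y))
print(np.round(c,2).tolist())
for x in (8,10,12,13.5):
    p=np.array([0.1,84]); 
    print(x,'body',gauge(*cen,x).round(2),[ (k,gauge(*N(*q),x).round(1).tolist()) for k,q in (('tl',(303,440)),('tr',(385,450)),('br',(378,522)),('bl',(293,512)),('nubL',(329,412)),('nubtop',(334,400)))])
P=np.array([gauge(u,y,13.5) for u,y in c if not np.isnan(u)]); k=np.polyfit(P[:,1],P[:,0],1); print('pointer slope ang',np.arctan(k[0]),'y at z84',np.polyval(k,84),'y at 30',np.polyval(k,30)); print('knob',gauge(*N(386,78),13.5),'tip',gauge(*N(346,440),13.5))
E
```

```text
body cen (np.float64(329.3799151343706), np.float64(226.35304101838756))
[[333.44, 194.0], [333.35, 195.0], [333.1, 196.0], [332.94, 197.0], [332.77, 198.0], [332.77, 199.0], [332.57, 200.0], [332.48, 201.0], [332.43, 202.0], [332.45, 203.0], [332.43, 204.0], [332.33, 205.0], [332.21, 218.0], [331.34, 219.0], [331.2, 220.0], [330.49, 221.0]]
8 body [-11.53  19.59] [('tl', [-14.9, 26.0]), ('tr', [-5.8, 24.2]), ('br', [-7.7, 12.1]), ('bl', [-17.3, 13.9]), ('nubL', [-11.5, 30.5]), ('nubtop', [-10.7, 32.5])]
10 body [-11.17  21.76] [('tl', [-14.5, 28.1]), ('tr', [-5.5, 26.3]), ('br', [-7.4, 14.3]), ('bl', [-16.9, 16.1]), ('nubL', [-11.1, 32.6]), ('nubtop', [-10.4, 34.5])]
12 body [-10.81  23.92] [('tl', [-14.1, 30.2]), ('tr', [-5.1, 28.5]), ('br', [-7.0, 16.5]), ('bl', [-16.5, 18.3]), ('nubL', [-10.8, 34.7]), ('nubtop', [-10.0, 36.6])]
13.5 body [-10.54  25.55] [('tl', [-13.9, 31.8]), ('tr', [-4.9, 30.1]), ('br', [-6.8, 18.2]), ('bl', [-16.2, 19.9]), ('nubL', [-10.5, 36.3]), ('nubtop', [-9.8, 38.2])]
pointer slope ang 0.14796174744013352 y at z84 -0.33010524516439865 y at 30 -8.378861792723804
knob [ 0.25186716 85.38884877] tip [-9.07046663 31.75588656]
```

```bash
python3 - <<'E'
from h import *
import pickle
D=pickle.load(open('d0.pkl','rb'));D2=pickle.load(open('d2.pkl','rb'))
for n,d,(x0,y0,x1,y1) in (('top',D['top'],(245,178,270,200)),('scene',D['scene'],(308,192,332,216)),('scene',D2['scene'],(308,192,332,216))):
    p=d['pixels'].astype(int)[y0:y1,x0:x1]; w=p[...,:2].mean(2)-p[...,2]
    print(n,x0,y0); print('\n'.join(' '.join('%3d'%max(0,v) for v in r) for r in w)) if d is not D2['scene'] else None
# prediction
for y in (101.8,103.8,105.8):
  yaw=.037;c,s=np.cos(yaw),np.sin(yaw); O=np.array([559.0,y,0])
  W=lambda P:O+np.array([c*P[0]-s*P[1],s*P[0]+c*P[1],P[2]])
  for n in('top','scene'):
    print(y,n,[(k,proj(D[n],W(P))[0].round(1).tolist()) for k,P in (('hi+',(17,0,70)),('hi-',(-17,0,70)),('hiR',(0,-8,62)),('lo+',(17,23,60)),('lo-',(-17,23,60)),('loL',(0,31,52)))])
E
```

```text
top 245 178
  0   0   0   0   0   0   0   0   0   0   0   0   0   0   0   0   0   0   0   0   0   0   0   0   0
  0   0   0   0   0   0   0   0   0   0   0   0   0   0   0   0   0   0   0   0   0   0   0   0   0
  0   0   0   0   0   0   0   0   0   0   0   0   0   0   0   0   0   0   0   0   0   0   0   0   0
  0   0   0   0   0   0   0   0   0   0   0   0   0   0   0   0   0   0   0   0   0   0   0   0   0
  0   0   0   0   0   0   0   0   0   0   0   0   0   0   0   0   0   0   0   0   0   0   0   0   0
  0   0   0   0   0   0   0   0   0   0   0   0   4   7   8   4   0   0   0   0   0   0   0   0   0
  0   0   0   0   0   0   3   6   6   5   3  14  34  46  48  38  16   8   1   0   0   0   0   0   0
  0   0   0   0   0  11  34  40  42  37  34  42  65  75  75  62  47  37  14   0   0   0   0   0   0
  0   0   0   0   1  27  62  68  66  62  60  61  73  79  76  69  56  50  25   2   0   0   0   0   0
  0   0   0   0   0  30  65  74  72  67  68  67  75  77  76  70  58  52  29   3   0   0   0   0   0
  0   0   0   0   0  24  59  70  70  67  67  67  74  75  75  69  58  54  32   3   0   0 
[... 3715 characters left out ...]
), ('lo-', [314.6, 197.9]), ('loL', [320.8, 199.8])]
103.8 top [('hi+', [259.3, 184.5]), ('hi-', [259.7, 194.2]), ('hiR', [261.9, 189.8]), ('lo+', [252.7, 185.5]), ('lo-', [253.1, 195.1]), ('loL', [250.7, 190.9])]
103.8 scene [('hi+', [322.9, 203.4]), ('hi-', [312.0, 200.0]), ('hiR', [316.3, 205.4]), ('lo+', [325.6, 200.8]), ('lo-', [314.8, 197.5]), ('loL', [321.0, 199.4])]
105.8 top [('hi+', [258.7, 184.5]), ('hi-', [259.1, 194.2]), ('hiR', [261.3, 189.8]), ('lo+', [252.2, 185.5]), ('lo-', [252.5, 195.1]), ('loL', [250.1, 190.9])]
105.8 scene [('hi+', [323.2, 203.0]), ('hi-', [312.3, 199.5]), ('hiR', [316.6, 205.0]), ('lo+', [325.8, 200.4]), ('lo-', [315.1, 197.0]), ('loL', [321.3, 198.9])]
```

```bash
cat > tgt.py <<'E'
from plan import *
YAW=.037; CROWN=np.array([561.,106.,70.])
def T(delta,lean=.1745,off=(0,0)):  # TCP for stud press delta(mm)
    z=R.from_euler('z',YAW); g=z*R.from_rotvec([lean,0,0])
    F=CROWN-[0,0,8+delta]+g.apply([0,0,8])+z.apply([off[0],off[1],0])
    return F+g.apply([0,0,106]),tool(YAW,lean)
def meas():
    s=arm.sense(); r=R.from_rotvec(s['tcp_rot']); g=r*R.from_euler('y',-np.pi); M=g.as_matrix()
    z=R.from_euler('z',YAW); F=s['tool_pos']+g.apply([0,0,-106]); A=F-g.apply([0,0,8])
    e=z.inv().apply(A-(CROWN-[0,0,8]))
    print('t',s['time'],'lean',np.arctan2(M[2,1],M[2,2]).round(4),'pitch',np.arcsin(-M[2,0]).round(4),'yaw',np.arctan2(M[1,0],M[0,0]).round(4),'err rest x,y,z',e.round(2),'F',s['force'].round(2),'gap',s['finger_gap'].round(2))
E
python3 - <<'E'
from tgt import *
json.dump([[760,-380,640],tool(-1.245,.168).as_rotvec().tolist()],open('cmd.json','w'))
p,q=T(-60); print(p)
plan([([650,-100,450],tool(-.4,.1745),0,8)])
plan([(p,q,0,8)])
E
```

```text
[561.73214417  86.22135042 234.26873557]
[[300.5,-46.2,184.9,-0.006,0.144,-0.833,0],[300.5,-46.2,184.9,-0.006,0.144,-0.833,0],[300.5,-46.2,184.9,-0.006,0.144,-0.833,0],[300.5,-46.2,184.9,-0.006,0.144,-0.833,0],[300.5,-46.2,184.9,-0.006,0.144,-0.833,0],[300.5,-46.2,184.9,-0.006,0.144,-0.833,0],[300.5,-46.2,184.9,-0.006,0.144,-0.833,0],[300.5,-46.2,184.9,-0.006,0.144,-0.833,0]]
[[153.7,97.7,236.2,-0.0,0.076,-0.43,0],[153.7,97.7,236.2,-0.0,0.076,-0.43,0],[153.7,97.7,236.2,-0.0,0.076,-0.43,0],[153.7,97.7,236.2,-0.0,0.076,-0.43,0],[153.7,97.7,236.2,-0.0,0.076,-0.43,0],[153.7,97.7,236.2,-0.0,0.076,-0.43,0],[153.7,97.7,236.2,-0.0,0.076,-0.43,0],[153.7,97.7,236.2,-0.0,0.076,-0.43,0]]
```

Call:
jog_arm([
  [300.5, -46.2, 184.9, -0.006, 0.144, -0.833, 0],
  [300.5, -46.2, 184.9, -0.006, 0.144, -0.833, 0],
  [300.5, -46.2, 184.9, -0.006, 0.144, -0.833, 0],
  [300.5, -46.2, 184.9, -0.006, 0.144, -0.833, 0],
  [300.5, -46.2, 184.9, -0.006, 0.144, -0.833, 0],
  [300.5, -46.2, 184.9, -0.006, 0.144, -0.833, 0],
  [300.5, -46.2, 184.9, -0.006, 0.144, -0.833, 0],
  [300.5, -46.2, 184.9, -0.006, 0.144, -0.833, 0],
])

```text
time: 21.0
tool_pos: [650.8, -101.2, 451.9]
tcp_rot: [0.616, 3.031, 0.265]
force: [1.1, 0.5, -2.5]
finger_gap: 35.6
grip_force: 30.0
```

Call:
jog_arm([
  [153.7, 97.7, 236.2, 0, 0.076, -0.43, 0],
  [153.7, 97.7, 236.2, 0, 0.076, -0.43, 0],
  [153.7, 97.7, 236.2, 0, 0.076, -0.43, 0],
  [153.7, 97.7, 236.2, 0, 0.076, -0.43, 0],
  [153.7, 97.7, 236.2, 0, 0.076, -0.43, 0],
  [153.7, 97.7, 236.2, 0, 0.076, -0.43, 0],
  [153.7, 97.7, 236.2, 0, 0.076, -0.43, 0],
  [153.7, 97.7, 236.2, 0, 0.076, -0.43, 0],
])

```text
time: 22.0
tool_pos: [564.4, 84.6, 236.6]
tcp_rot: [-0.054, 3.128, 0.273]
force: [0.2, 0.5, -3.9]
finger_gap: 35.6
grip_force: 30.0
```

```bash
python3 - <<'E'
from tgt import *
meas()
p,q=T(-20,0); plan([(p,q,0,6)])
E
```

```text
Traceback (most recent call last):
  File "tgt.py", line 11, in meas
    print('t',s['time'],'lean',np.arctan2(M[2,1],M[2,2]).round(4),'pitch',np.arcsin(-M[2,0]).round(4),'yaw',np.arctan2(M[1,0],M[0,0]).round(4),'err rest x,y,z',e.round(2),'F',s['force'].round(2),'gap',s['finger_gap'].round(2))
                                                                                                                                                                                                         ^^^^^^^^^^^^^^^^^^^^^
AttributeError: 'float' object has no attribute 'round'
```

Call:
jog_arm([
  [0, 0, 0, 0, 0, 0, 0],
  [0, 0, 0, 0, 0, 0, 0],
])

```text
time: 22.25
tool_pos: [563.2, 85.1, 235.6]
tcp_rot: [0.054, -3.128, -0.273]
force: [-0.5, -0.2, -3.8]
finger_gap: 35.8
grip_force: 30.0
```

```bash
sed -i "s/s\['finger_gap'\].round(2)/round(s['finger_gap'],2)/" tgt.py; python3 - <<'E'
from tgt import *
meas()
p,q=T(-20,0); plan([(p,q,0,6)])
E
```

```text
t 22.25 lean 0.1741 pitch -0.0019 yaw 0.0346 err rest x,y,z [ 1.73 -1.23 61.31] F [-0.54 -0.21 -3.76] gap 35.8
[[0.0,12.9,41.2,0.174,-0.0,-0.0,0],[0.0,12.9,41.2,0.174,-0.0,-0.0,0],[0.0,12.9,41.2,0.174,-0.0,-0.0,0],[0.0,12.9,41.2,0.174,-0.0,-0.0,0],[0.0,12.9,41.2,0.174,-0.0,-0.0,0],[0.0,12.9,41.2,0.174,-0.0,-0.0,0]]
```

```bash
python3 - <<'E'
from tgt import *
s=arm.sense(); json.dump([s['tool_pos'].tolist(),s['tcp_rot'].tolist()],open('cmd.json','w'))
p,q=T(-20,0); plan([(p,q,0,6)])
E
```

```text
[[1.6,13.8,42.6,0.174,0.002,-0.002,0],[1.6,13.8,42.6,0.174,0.002,-0.002,0],[1.6,13.8,42.6,0.174,0.002,-0.002,0],[1.6,13.8,42.6,0.174,0.002,-0.002,0],[1.6,13.8,42.6,0.174,0.002,-0.002,0],[1.6,13.8,42.6,0.174,0.002,-0.002,0]]
```

Call:
jog_arm([
  [1.6, 13.8, 42.6, 0.174, 0.002, -0.002, 0],
  [1.6, 13.8, 42.6, 0.174, 0.002, -0.002, 0],
  [1.6, 13.8, 42.6, 0.174, 0.002, -0.002, 0],
  [1.6, 13.8, 42.6, 0.174, 0.002, -0.002, 0],
  [1.6, 13.8, 42.6, 0.174, 0.002, -0.002, 0],
  [1.6, 13.8, 42.6, 0.174, 0.002, -0.002, 0],
  [1.6, 13.8, 42.6, 0.174, 0.002, -0.002, 0],
])

```text
time: 23.12
tool_pos: [560.7, 106.2, 195.8]
tcp_rot: [0.058, -3.141, -0.0]
force: [1.0, 0.2, -3.9]
finger_gap: 35.6
grip_force: 30.0
```

```bash
python3 - <<'E'
from tgt import *
meas(); d=snap('scene'); import pickle; s=arm.sense(); s['d']=d; pickle.dump(s,open('d5.pkl','wb'))
r=R.from_rotvec(s['tcp_rot'])
gp=lambda P:s['tool_pos']+r.apply([-P[0],P[1],106-P[2]])
pr=lambda P:proj(d,gp(P))[0].round(1).tolist()
print('foot corners bottom',[pr(P) for P in((17,-50,0),(17,50,0),(-17,-50,0),(17,-50,10))],'knob',pr((13.5,0,84)))
x,y=295,168; p=d['pixels'].astype(int)[y:y+40,x:x+44]
print('gray'); print('\n'.join('%3d '%(y+i)+' '.join('%3d'%v for v in r) for i,r in enumerate(p.mean(2).astype(int))))
print('yellow',x,y); w=p[...,:2].mean(2)-p[...,2]
print('\n'.join('%3d '%(y+i)+' '.join('%3d'%max(0,v) for v in r) for i,r in enumerate(w) if i>18))
E
```

```text
t 23.125 lean 0.0002 pitch 0.0004 yaw 0.0369 err rest x,y,z [-0.36  0.19 19.77] F [ 1.05  0.25 -3.86] gap 35.65
foot corners bottom [[317.7, 209.5], [330.3, 187.4], [306.4, 205.9], [317.9, 207.0]] knob [324.9, 175.6]
gray
168 168 170 169 171 170 169 169 169 170 170 170 170 169 169 171 177 159  48  28  34  37  37  40  36  34  36  37  36  38  36  28  10  43  70  65 123 180 171 169 168 169 169 169 170
169 170 168 169 170 171 170 169 170 168 170 171 171 170 167 170 177 160  48  26  35  35  37  36  36  36  34  36  37  38  34  18  24  54  70  83 139 178 171 171 168 167 168 167 168
170 169 169 169 168 170 169 169 171 170 170 171 170 170 171 170 177 157  51  21  33  36  37  36  38  34  37  33  38  38  33  20  36  65  80  89 128 177 171 170 168 167 168 168 168
171 169 170 170 170 169 169 169 171 170 170 169 171 170 169 170 173 159  90  41  29  30  35  36  35  35  36  38  37  33  26  40  69  81  93  87 128 177 172 168 168 169 168 170 169
172 171 170 169 169 168 169 170 170 169 169 169 170 169 167 167 168 177 172 132  70   9  27  32  38  35  37  36  35  33  40  84 116  92  91  85 127 178 171 16
[... 9416 characters left out ...]
  17  18   5   2   2   0   0   0   0   2   3   3   3   3   3   8  10  10   8   5   4   0   0  63 105  80  46  14   0   9  21  20  19  22  23  20  17  19  21  21
205  15  14  15  15  15   9   1   3   1   0   0   0   0   2   3   2   3   3   3   5   9   9   7   6   2   0  14  70  76  73  36   4   0   0   7  14  18  22  22  23  23  20  19  16
206  16  15  14  16  13   5   4   1   0   1   0   0   0   2   1   2   4   3   1   2   4   7   6   4   0   7  49  53  53  41  10   0   0   0   0   0   0   8  15  18  20  18  16  15
207  14  14  17  13   6   3   3   0   0   0   0   0   0   0   0   1   0   1   3   4   2   0   1   0   0  63 122 106  96  22   2   0   1   0   0   0   0   0   0   0   1   8  16  20
```

The foot shows about 1 px right of where it is predicted, so the scene view has a bias of about 2.5 mm. The crown estimate (560, 106) stands within about 2 mm. Now setting it down flat on the ridge.

```bash
sed -i 's/561.,106/560.,106/' tgt.py; python3 - <<'E'
from tgt import *
s=arm.sense(); json.dump([s['tool_pos'].tolist(),s['tcp_rot'].tolist()],open('cmd.json','w'))
p,q=T(-3,0); plan([(p,q,0,5)])
plan([(T(1,0)[0],q,0,3)])
plan([(T(3,0)[0],q,0,3)])
E
```

```text
[[0.7,-0.2,16.7,0.0,-0.0,0.0,0],[0.7,-0.2,16.7,0.0,-0.0,0.0,0],[0.7,-0.2,16.7,0.0,-0.0,0.0,0],[0.7,-0.2,16.7,0.0,-0.0,0.0,0],[0.7,-0.2,16.7,0.0,-0.0,0.0,0]]
[[-0.0,0.0,4.0,0.0,-0.0,0.0,0],[-0.0,0.0,4.0,0.0,-0.0,0.0,0],[-0.0,0.0,4.0,0.0,-0.0,0.0,0]]
[[-0.0,0.0,2.0,0.0,-0.0,0.0,0],[-0.0,0.0,2.0,0.0,-0.0,0.0,0],[-0.0,0.0,2.0,0.0,-0.0,0.0,0]]
```

Call:
jog_arm([
  [0.7, -0.2, 10, 0, 0, 0, 0],
  [0.7, -0.2, 16.7, 0, 0, 0, 0],
  [0.7, -0.2, 16.7, 0, 0, 0, 0],
  [0.7, -0.2, 16.7, 0, 0, 0, 0],
])

```text
time: 23.68
tool_pos: [560.0, 106.2, 178.9]
tcp_rot: [0.059, -3.14, -0.0]
force: [-0.3, -0.2, -2.5]
finger_gap: 35.9
grip_force: 30.0
```

Call:
jog_arm([
  [0, 0, 2, 0, 0, 0, 0],
  [0, 0, 4, 0, 0, 0, 0],
  [0, 0, 4, 0, 0, 0, 0],
  [0, 0, 4, 0, 0, 0, 0],
])

```text
time: 24.18
tool_pos: [560.1, 106.2, 175.1]
tcp_rot: [0.059, -3.141, -0.0]
force: [0.7, -0.8, -1.9]
finger_gap: 36.3
grip_force: 30.0
```

Call:
jog_arm([
  [0, 0, 1, 0, 0, 0, 0],
  [0, 0, 2, 0, 0, 0, 0],
  [0, 0, 2, 0, 0, 0, 0],
  [0, 0, 2, 0, 0, 0, 0],
])

```text
time: 24.68
tool_pos: [560.0, 106.1, 173.0]
tcp_rot: [0.058, -3.141, -0.0]
force: [1.8, 0.7, -0.2]
finger_gap: 35.9
grip_force: 30.0
```

```bash
python3 - <<'E'
from tgt import *
meas()
E
```

```text
t 24.675 lean 0.0001 pitch 0.0003 yaw 0.0372 err rest x,y,z [ 0.01  0.14 -2.97] F [ 1.83  0.72 -0.25] gap 35.94
```

```bash
python3 - <<'E'
from tgt import *
plan([(*T(3,l),0,1) for l in (.025,.05,.075,.1,.125,.15,.1695,.1745)])
E
```

```text
[[-0.0,-2.8,0.1,-0.025,-0.0,0.0,0],[-0.0,-5.7,0.2,-0.05,-0.0,0.0,0],[-0.0,-8.5,0.3,-0.075,-0.0,0.0,0],[-0.0,-11.4,0.6,-0.1,-0.0,0.0,0],[-0.0,-14.2,0.9,-0.125,-0.0,0.0,0],[-0.0,-17.0,1.3,-0.15,-0.0,0.0,0],[-0.0,-19.2,1.6,-0.169,-0.0,-0.0,0],[-0.0,-19.8,1.7,-0.174,-0.0,-0.0,0]]
```

Call:
jog_arm([
  [0, -2.8, 0.1, -0.025, 0, 0, 0],
  [0, -5.7, 0.2, -0.05, 0, 0, 0],
  [0, -8.5, 0.3, -0.075, 0, 0, 0],
  [0, -11.4, 0.6, -0.1, 0, 0, 0],
  [0, -14.2, 0.9, -0.125, 0, 0, 0],
  [0, -17.0, 1.3, -0.15, 0, 0, 0],
  [0, -19.2, 1.6, -0.169, 0, 0, 0],
  [0, -19.8, 1.7, -0.1745, 0, 0, 0],
])

```text
time: 25.68
tool_pos: [560.6, 86.0, 171.1]
tcp_rot: [0.058, -3.125, -0.274]
force: [0.8, -0.4, 0.1]
finger_gap: 36.1
grip_force: 30.0
```

Call:
jog_arm([
  [0, 0, 0, 0, 0, 0, 0],
  [0, 0, 0, 0, 0, 0, 0],
  [0, 0, 0, 0, 0, 0, 0],
  [0, 0, 0, 0, 0, 0, 0],
  [0, 0, 0, 0, 0, 0, 0],
  [0, 0, 0, 0, 0, 0, 0],
  [0, 0, 0, 0, 0, 0, 0],
  [0, 0, 0, 0, 0, 0, 0],
])

```text
time: 26.68
tool_pos: [560.6, 86.3, 171.2]
tcp_rot: [0.058, -3.125, -0.273]
force: [0.2, -1.9, -0.1]
finger_gap: 35.7
grip_force: 30.0
```

```bash
python3 - <<'E'
from tgt import *
import pickle
meas(); im=[]; F=[]
for _ in range(6): im.append(snap('scene')); F.append(arm.sense()['force'])
print('F',np.mean(F,0),np.std(F,0))
s=arm.sense(); d=im[0]; d['pixels']=np.mean([i['pixels'] for i in im],0).round().astype(np.uint8); s['d']=d; pickle.dump(s,open('d6.pkl','wb'))
r=R.from_rotvec(s['tcp_rot']); gp=lambda P:s['tool_pos']+r.apply([-P[0],P[1],106-P[2]]); pr=lambda P:proj(d,gp(P))[0].round(1).tolist()
a=.1745
print('pivot',pr((13.5,0,84)),'tip',pr((13.5,-54*np.sin(a),84-54*np.cos(a))),'body',pr((10,-11.2,21)))
x,y=308,170; p=d['pixels'].astype(int)[y:y+36,x:x+26]
print('max'); print('\n'.join('%3d '%(y+i)+' '.join('%3d'%v for v in r) for i,r in enumerate(p.max(2))))
print('red'); w=p[...,0]-p[...,1:].max(2); print('\n'.join('%3d '%(y+i)+' '.join('%3d'%max(0,v) for v in r) for i,r in enumerate(w)))
E
```

```text
t 26.675 lean 0.1745 pitch 0.0007 yaw 0.0373 err rest x,y,z [-0.2   0.11 -3.06] F [ 0.2  -1.87 -0.06] gap 35.72
F [-0.40923253 -2.73786551 -0.14544159] [0.3419209  0.60237429 0.43821429]
pivot [322.0, 185.7] tip [320.9, 199.8] body [319.5, 202.0]
max
170  45  45  46  45  45  46  46  46  46  46  47  47  44  62  96 103  38  19   9  93 167 185 178 177 176 176
171  46  46  46  45  46  46  46  45  45  46  46  46  43  73  96  72  90  20  11  95 168 183 178 177 177 176
172  50  48  46  45  46  44  45  43  43  44  46  46  40  62  86  60  70  23  19  95 166 182 178 177 177 176
173  49  48  46  45  46  45  43  60  72  32  45  45  36  56  85  63  54  19  43 107 166 182 178 176 177 176
174  49  44  60  70  34  49  56  80  87  46  46  42  32  33  32  13  15  15  24  98 166 183 178 177 177 177
175  57  62  89 101  49  50  49  47  47  48  50  40  51  70  10  12  23  37  60  92 144 184 178 177 177 176
176  14  20  36  49  56  50  53  53  50  50  45  33  40  31  11  21  75 120 122  98 144 184 178 176 177 177
177  19  20  18  15  15  27  48  58  49  47  34  38  57  18  12   7  89 131  99  97 144 184 1
[... 6230 characters left out ...]
  47   0   3   3   3   2   1   0   0   0   0   0   0
200   0   1   0   0   0   0   0   0   8   6   4   1  19  76  14   1   3   0  23  33   6   0   0   0   0   0
201   0   0   0   1   0   0   0   0   8   7   5   1  29 126  30   0   1   8  27  17   0   0   0   0   0   0
202   0   0   1   0   0   0   0   0   0   7   5   1  21  89  15   0   0  20  38  18   0   0   0   0   0   0
203   0   0   0   0   0   0   0   0   0   7   4   3  14  34  11   0   0  19  24   4   0   0   0   0   0   0
204   0   0   1   0   0   0   0   0   0   7   5   4  11  13   0   0   9  28  14   0   0   0   0   0   0   0
205   0   0   2   1   0   0   0   0   0   8   6   2   0   2   1   3  21  26   4   0   0   0   0   0   0   0
```

The tip and red body line up: pivot (322.1,185.2), pointer tip (321.3,197), mark body (321.0,201). Net push on the stud is about 3 N, so it is pressed about 2.5–3 mm. One short hold to confirm it is steady.

Call:
jog_arm([
  [0, -0.2, 0, 0, 0, 0, 0],
  [0, -0.2, 0, 0, 0, 0, 0],
  [0, -0.2, 0, 0, 0, 0, 0],
  [0, -0.2, 0, 0, 0, 0, 0],
  [0, -0.2, 0, 0, 0, 0, 0],
  [0, -0.2, 0, 0, 0, 0, 0],
  [0, -0.2, 0, 0, 0, 0, 0],
  [0, -0.2, 0, 0, 0, 0, 0],
])

```text
time: 27.98
tool_pos: [560.6, 86.2, 171.2]
tcp_rot: [0.058, -3.125, -0.274]
force: [-0.6, -0.2, -0.1]
finger_gap: 36.2
grip_force: 30.0
```

```bash
python3 - <<'E'
from tgt import *
meas(); F=[]
for _ in range(8): snap('scene'); F.append(arm.sense()['force'])
print(np.mean(F,0)); meas()
E
```

```text
t 27.975 lean 0.1747 pitch 0.0006 yaw 0.0372 err rest x,y,z [-0.16 -0.03 -3.08] F [-0.61 -0.24 -0.09] gap 36.23
[-0.54198397  0.12534947 -0.26050443]
t 28.375 lean 0.1746 pitch 0.0006 yaw 0.0372 err rest x,y,z [-0.18 -0.04 -3.08] F [-0.51  0.45 -0.93] gap 35.56
```

Steady, with a lean of 0.1746 rad, about 3 N on the stud and almost no sideways force. Handing in.

```bash
python3 -c "
from cell import arm
print(arm.hand_in())"
```

```text
the job is handed in; nothing more can be done
None
```

I handed the job in at about 28 s: the three chips are in the blue trough, the scraper stands back on the bench, and the gauge is held on the stud's high ridge with about 3 N of push (stud down about 3 mm). The pointer is on the red mark at about 0.175 rad, to roughly 0.01 rad by the camera; the foot's centring on the ridge is known only to about 2 mm, and `hand_in()` returned no verdict.

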